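Load the sequential battery charger in charging order

ROBOT

A 6-joint arm with a two-finger parallel gripper is mounted at the origin on a cart in front of the work surface, level with it; the furniture and walls round the work are solid. World frame = base frame: x ahead of the robot, y to its left, z up, the work surface at z = 0. Lengths are in m, angles in rad, forces in N, time in s.
With the tool pointing down it reaches from about 0.375 to 0.9 m from the base axis. Payload 3.1 kg.
Tool frame: the origin (TCP) lies on the centre line of the jaws, within the pads' length; the fingertips stand robot.tip_reach ahead of it and the grasp point (between the pads) is the TCP (robot.tip_reach is the distance from the TCP to the fingertips, in m); z points along the fingers, y is the direction in which the jaws open and shut (so a half turn about z gives the same grasp; the last joint's range is limited). The gripper opens to 87 mm and grips with 3 to 60 N. Pads are 19 mm wide; open, the fingers measure 117 mm over their backs; the gripper's body (75 mm by 190 mm) begins 51 mm behind the grasp point.
Start: joints at [-1.52, 0.527, 1.433, -0, 1.181, -0.178], TCP at [0.142, -0.609, 0.242] pointing down, gripper open.
Joint ranges: [-3.08, 3.08], [-0.75, 2.2], [0.22, 2.44], [-1.43, 4.57], [0, 2.65], [-2.85, 2.85]. Speed limits (rad/s): [2.79, 2.79, 3.14, 3.14, 3.14, 3.14].

INTERFACE

Orientations are given as a unit quaternion [x, y, z, w].
In Python, from rig import telemetry, viewer, robot gives the robot as it stands. The module is installed in compiled form; this text tells all that it offers.
- The arm moves only by the tool step_arm, never from a script. Its argument "targets" is a list of rows, each an object of numbers: "dx", "dy", "dz": the shift along the tool's x, y, z in m; "rx", "ry", "rz": the turn, a rotation vector about the tool's x, y, z in degrees. In form: [{"dx": .., "dy": .., "dz": .., "rx": .., "ry": .., "rz": ..}, ...]. A call has exactly 5 rows; each row is the pose to reach, as a shift and turn from the pose measured when the call began, along the tool's axes at that moment; what a row does not reach only later rows make up. A row lasts 1/8 s, in which the tool goes at most 62.5 mm and 10.7 degrees, less where a joint would pass 70% of its speed; a pose out of reach is approached as far as the arm can. A call with a gripper value outside its range is refused whole. "gripper" is the opening, from 0 (shut) to 1 (fully open), set as the call begins (left out, the last holds). The fingers move at their own pace and stop on an object; "force" is the grip in N (left out, the last holds). Time passes only in rows, so rows that repeat a pose let the fingers close, or fill a call up. It gives the time, the measured TCP pose, the force and the opening at its end, in the units of the state.
- telemetry.get_obs(): the state, without advancing time (a new reading comes with each control period).
- viewer.camera(name): name is "scene" or "top" or "wrist"; returns a dict with "img" (400x640x3 uint8, blue, green, red), "depth" (400x640 float32, m along the optical axis (not along the pixel's ray), 0 where there is no reading), "K" (3x3 intrinsics, pixels), "R" (3x3) and "t" (3): a world point X has camera coordinates R X + t. Camera axes: x right, y down, z forward; pixel columns grow to the right and rows downward; lengths in m; the calibration is good to about 2 mm. The wrist camera is an equidistant fisheye: a pixel r from the principal point sees the ray r / f radians off the axis. A picture is of the moment at which its call begins.
- robot.hand_in(): hands the job in, once; it reports no verdict.
The state is a dict: "time": time; "q": joint angles; "joint_velocities": joint speeds; "joint_torque": joint torques, N m; "position": TCP position; "tool_rot": TCP orientation; "ft_force": force on the tool from outside, world axes, zero at the start; "moment": the same for the moment, N m; "grip_width": finger opening in m.
Only numpy, scipy, OpenCV 4.12 (cv2) and the standard library are available. Lean on these libraries where they do the work, as an engineer would, in place of code of your own. Each camera call takes 0.05 s, during which the arm holds its last target.

TASK

Load the three battery packs into the sloping charger one after another, as it charges them in the order they go in: first the longest pack into lane 1 (beside the switch panel), then the middle one into lane 2, then the shortest into lane 3. Lay each pack flat in its lane with its black contact end down the slope, pushed fully home so that the sprung contacts are pressed in, and let go of it before fetching the next. Leave the other things on the bench where they are.

Things in the scene. Friction and masses are not known exactly. Their poses are not given: they have to be found in the camera images.
- charger: bench charger: a grey console 260 mm wide and 180 mm long that slopes up at 35 degrees from the horizontal, away from the robot, on a dark steel stand; its upper end is 133 mm high. Fixed to the bench. Origin: on the bench under the middle of the stand; x points level towards its raised end, y along its width towards the switch panel, z up
- pack_long: the longest of three battery packs, a grey case with a black contact end, 130 x 40 mm and 32 mm thick, at first lying flat on the bench. Origin: centre of its underside; x along its length from the black contact end to the plain end, z out of its upper face
- pack_long_end (a point): point on the longest pack: middle of the lower edge of its contact end face, 65 mm from the body's origin along -x; axes as the body's
- pack_middle: the middle of three battery packs, a grey case with a black contact end, 105 x 40 mm and 32 mm thick, at first lying flat on the bench. Origin: centre of its underside; x along its length from the black contact end to the plain end, z out of its upper face
- pack_middle_end (a point): point on the middle pack: middle of the lower edge of its contact end face, 52.5 mm from the body's origin along -x; axes as the body's
- pack_short: the shortest of three battery packs, a grey case with a black contact end, 80 x 40 mm and 32 mm thick, at first lying flat on the bench. Origin: centre of its underside; x along its length from the black contact end to the plain end, z out of its upper face
- pack_short_end (a point): point on the shortest pack: middle of the lower edge of its contact end face, 40 mm from the body's origin along -x; axes as the body's
- lane_1 (a point): lane 1, next to the aluminium switch panel, one rivet on its contact block. Point on the lane's floor, on its centre line, where the lower edge of a pack's contact end lies when fully home. x up the slope, y across the lanes to the switch panel, z square out of the floor. Floor runs 150 mm up from here; guide strips 46 mm apart inside, 5 mm wide, 6 mm high, x = 4 to 122 mm; lanes 70 mm apart
- contact_1 (a joint): sprung contact shoe in the black block (56 mm wide, 22 mm long, 24 mm high) just below lane 1's end: it stands 5 mm out of the block, up the slope, 5 to 19 mm above the floor; 0 = free, 0.005 m = pressed flush with the block. The spring needs under 1 N
- lane_2 (a point): lane 2, the one in the middle, two rivets. Point on the lane's floor, on its centre line, where the lower edge of a pack's contact end lies when fully home. x up the slope, y across the lanes to the switch panel, z square out of the floor. Floor runs 150 mm up from here; guide strips 46 mm apart inside, 5 mm wide, 6 mm high, x = 4 to 122 mm; lanes 70 mm apart
- contact_2 (a joint): sprung contact shoe in the black block (56 mm wide, 22 mm long, 24 mm high) just below lane 2's end: it stands 5 mm out of the block, up the slope, 5 to 19 mm above the floor; 0 = free, 0.005 m = pressed flush with the block. The spring needs under 1 N
- lane_3 (a point): lane 3, farthest from the switch panel, three rivets. Point on the lane's floor, on its centre line, where the lower edge of a pack's contact end lies when fully home. x up the slope, y across the lanes to the switch panel, z square out of the floor. Floor runs 150 mm up from here; guide strips 46 mm apart inside, 5 mm wide, 6 mm high, x = 4 to 122 mm; lanes 70 mm apart
- contact_3 (a joint): sprung contact shoe in the black block (56 mm wide, 22 mm long, 24 mm high) just below lane 3's end: it stands 5 mm out of the block, up the slope, 5 to 19 mm above the floor; 0 = free, 0.005 m = pressed flush with the block. The spring needs under 1 N
- gaskets: bystander: flat stack of black rubber rings, 106 mm across, 9 mm high
- tape: bystander: roll of packing tape lying flat, 101 mm across, 24 mm high
- bottle: bystander: red thread-lock bottle standing upright, 32 mm across, 88 mm tall
- driver_hand: bystander: screwdriver with yellow handle lying down, 202 mm long
- cup: bystander: steel cup of screws, 87 mm across, 34 mm high
- pen: bystander: white marker pen lying down, 126 mm long
- stud_22: bystander: loose round road stud, 108 mm across, 49 mm high
- hose_top (a point): fixed obstacle: top of the yellow air hose that arches over the black upright air screwdriver on its stand in front of the robot; together they fill x = 0.21 to 0.46 m, y = -0.08 to 0.07 m up to 435 mm high. Pass above them or stay clear
Not all that is in view belongs to the job. What is shaped like the pack_short but orange is not meant.

How it is judged:
On the way, in this order (a step that is already met when the one before it is completed fails the run):
1. The longest pack lies home in lane 1, let go (x of pack_long_end in the frame of lane_1 between -0.003 and 0.003 m and y of pack_long_end in the frame of lane_1 between -0.006 and 0.006 m and z of pack_long_end in the frame of lane_1 between -0.004 and 0.004 m and angle between the x axis of pack_long and the x axis of lane_1, either way round below 0.09 rad and value of joint contact_1 above 0.0025 m and linear speed of pack_long below 0.02 m/s and contact force between the fingers and pack_long below 0.1 N), for 0.2 s.
2. then the middle pack lies home in lane 2 (all of step 1 and x of pack_middle_end in the frame of lane_2 between -0.003 and 0.003 m and y of pack_middle_end in the frame of lane_2 between -0.006 and 0.006 m and z of pack_middle_end in the frame of lane_2 between -0.004 and 0.004 m and angle between the x axis of pack_middle and the x axis of lane_2, either way round below 0.09 rad and value of joint contact_2 above 0.0025 m and linear speed of pack_middle below 0.02 m/s and contact force between the fingers and pack_middle below 0.1 N), for 0.2 s.
3. then the shortest pack lies home in lane 3 (all of step 2 and x of pack_short_end in the frame of lane_3 between -0.003 and 0.003 m and y of pack_short_end in the frame of lane_3 between -0.006 and 0.006 m and z of pack_short_end in the frame of lane_3 between -0.004 and 0.004 m and angle between the x axis of pack_short and the x axis of lane_3, either way round below 0.09 rad and value of joint contact_3 above 0.0025 m and linear speed of pack_short below 0.02 m/s and contact force between the fingers and pack_short below 0.1 N), for 0.2 s.
At the end, for the whole second after the job is handed in: Longest pack in lane 1, middle in 2, shortest in 3, released, at rest, contact end down the slope: end face within 3 mm of home, 6 mm of the lane's centre line and 4 mm of its floor, within 5 degrees of the lane's direction, each contact shoe pressed in over 2.5 mm (all of step 3); the robot touches nothing.
It fails at once if a bystander (gaskets, tape, bottle, screwdriver, cup, pen or loose stud) is moved more than 30 mm (distance of any of gaskets, tape, bottle, driver_hand, cup, pen, stud_22 from where it was at the start of the episode above 0.03 m).
It also fails if it takes over 64 s, if anything falls off the work surface, if the arm or the gripper's body presses on something with over 40 N, if the wrist force passes 120 N, or if a joint passes its speed limit or range.

## Working session

There is one attempt and no reset: what is moved stays moved. The work goes in short steps, Python scripts to look and compute and a tool call to move; the robot and the scene stay as the last step left them, time stands still between calls to the robot, and variables do not carry over. Pictures are saved under pics/ and viewed, and the job is handed in when it is done.

Besides the shell and the picture viewer there is one more tool, called after "Emit:" as a command line: name --argument value ..., lists and objects as JSON in quotes. step_arm: Moves the arm, as the interface text tells. Its arguments: {"type":"object","properties":{"targets":{"type":"array"},"gripper":{"type":"number"},"force":{"type":"number"}},"required":["targets"]}

```bash
mkdir -p pics; python3 - <<'E'
from rig import telemetry, viewer, robot
import cv2,numpy as np
o=telemetry.get_obs();print(o, robot.tip_reach)
for n in ("scene","top","wrist"):
    c=viewer.camera(n);cv2.imwrite(f"pics/{n}0.png",c["img"]);np.savez(f"{n}0.npz",**c);print(n,c["K"].tolist(),c["R"].round(3).tolist(),c["t"])
E
```

```text
{'time': 0.0, 'q': array([-1.51952382e+00,  5.28458247e-01,  1.43391297e+00, -5.97973210e-05,
        1.18137148e+00, -1.78486687e-01]), 'joint_velocities': array([-0.00134828, -0.00100568, -0.00083595, -0.00016161,  0.00058812,
       -0.00064447]), 'joint_torque': array([-8.31371781e-04, -4.40036488e+01, -1.76589185e+01,  6.32309332e-02,
        5.81434497e-02, -1.55640550e-04]), 'position': array([ 0.14232435, -0.60786611,  0.24057305]), 'tool_rot': array([ 9.93406714e-01,  1.14638320e-01,  4.07410175e-05, -1.07460611e-03]), 'ft_force': array([-0.05038508,  0.30802456,  0.35814361]), 'moment': array([-0.0153219 ,  0.02332137, -0.0067795 ]), 'grip_width': 0.08675616470327688} 0.019
scene [[401.85501686763183, 0.0, 329.5442089347028], [0.0, 401.85501686763183, 196.44287892289893], [0.0, 0.0, 1.0]] [[-0.832, -0.555, -0.007], [-0.22, 0.342, -0.913], [0.509, -0.759, -0.407]] [0.56500603 0.32033534 1.26007324]
top [[410.86391982514743, 0.0, 313.8400324897821], [0.0, 410.86391982514743, 194.97907313654923], [0.0, 0.0, 1.0]] [[0.041, -0.999, -0.001], [-0.977, -0.04, -0.21], [0.209, 0.009, -0.978]] [0.12129322 0.61639085 1.31136613]
wrist [[309.70691628693146, 0.0, 325.0315774056391], [0.0, 309.70691628693146, 197.9042378274381], [0.0, 0.0, 1.0]] [[0.229, -0.974, -0.003], [-0.934, -0.22, 0.282], [-0.276, -0.062, -0.959]] [-0.62365196 -0.03332965  0.39242439]
```

View pics/scene0.png

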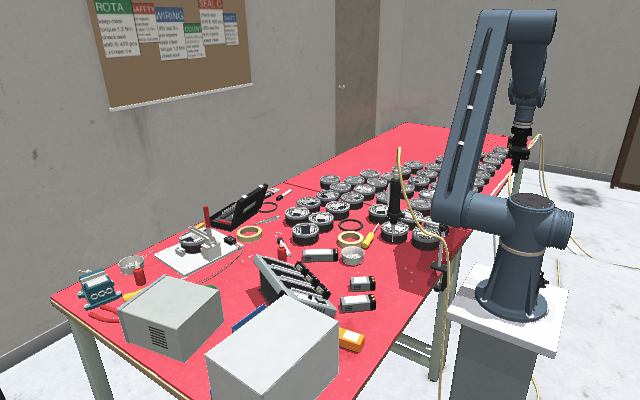

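View pics/top0.png

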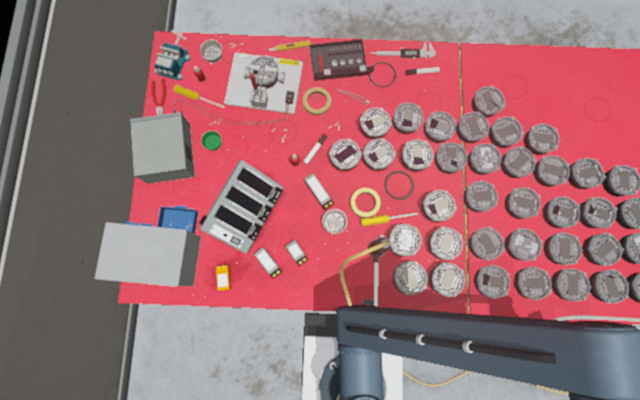

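View pics/wrist0.png

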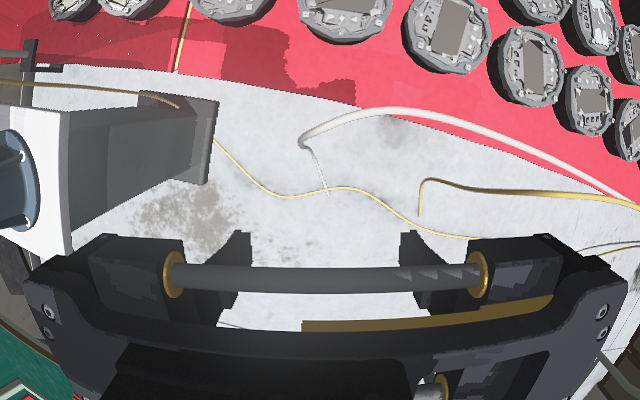

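```bash
python3 - <<'E'
import cv2
a=cv2.imread("pics/top0.png")[140:300,190:390]; cv2.imwrite("pics/topc.png",cv2.resize(a,None,fx=4,fy=4*0.93,interpolation=cv2.INTER_CUBIC)[:600])
a=cv2.imread("pics/scene0.png")[225:355,225:405]; cv2.imwrite("pics/scenec.png",cv2.resize(a,(800,578),interpolation=cv2.INTER_CUBIC))
E
```

```text
(no output)
```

View pics/topc.png

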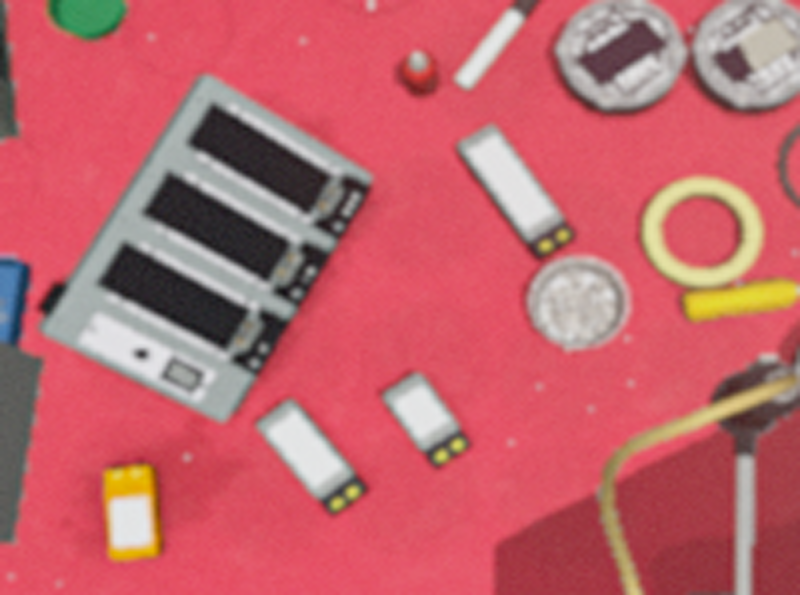

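View pics/scenec.png

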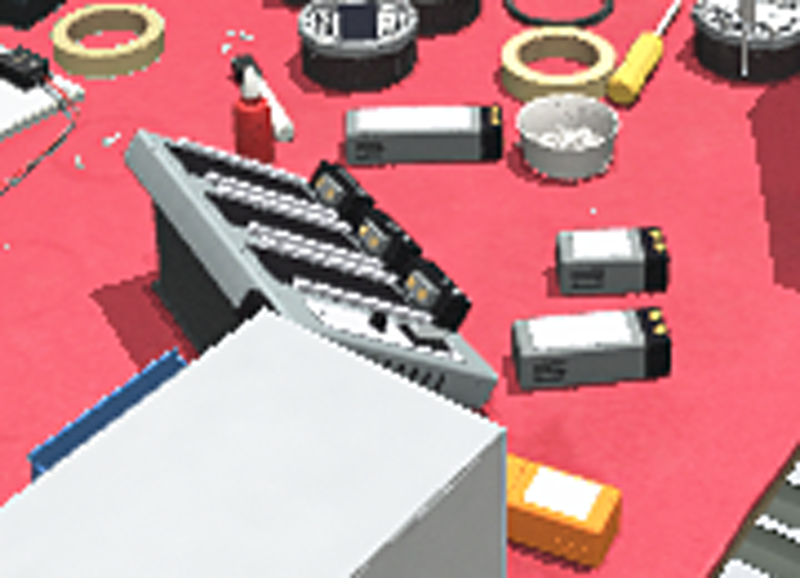

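```bash
cat > h.py <<'E'
import numpy as np,cv2
def load(n): return dict(np.load(n))
def cloud(c):
    d=c["depth"];v,u=np.mgrid[0:d.shape[0],0:d.shape[1]]
    K=c["K"];P=np.stack([(u-K[0,2])/K[0,0]*d,(v-K[1,2])/K[1,1]*d,d],-1)
    return (P-c["t"])@c["R"]
def proj(c,X):
    p=np.atleast_2d(X)@c["R"].T+c["t"];q=p@c["K"].T;return q[:,:2]/q[:,2:]
def onplane(c,uv,n,d): # n.X=d
    uv=np.atleast_2d(uv).astype(float);r=np.c_[uv,np.ones(len(uv))]@np.linalg.inv(c["K"]).T@c["R"]
    o=-c["R"].T@c["t"];s=(d-n@o)/(r@n);return o+s[:,None]*r
E
python3 - <<'E'
from h import *
c=load("top0.npz");P=cloud(c)
print("bench z",np.median(P[225:245,330:340,2]),np.median(P[290:298,180:200,2]))
for n,(u,v),s in (("long",(319,191),20),("mid",(268,262),18),("short",(296,253),14)):
    Q=P[v-s:v+s,u-s:u+s].reshape(-1,3);m=(Q[:,2]>0.022)&(Q[:,2]<.045);print(n,Q[m].shape,np.median(Q[m,2]),Q[:,2].std())
    r=cv2.minAreaRect(Q[m,:2].astype(np.float32)*1000);print(r,cv2.boxPoints(r).round(0).tolist())
# charger
m=(P[...,2]>.02)&(P[...,2]<.16);sub=np.zeros(m.shape,bool);sub[155:258,200:285]=1
Q=P[m&sub];print(len(Q))
import scipy.optimize as so
f=lambda a:a[0]*Q[:,0]+a[1]*Q[:,1]+a[2]-Q[:,2]
a=so.least_squares(f,[.5,.5,0],loss="soft_l1",f_scale=.002).x
print(a,np.degrees(np.arctan(np.hypot(*a[:2]))),np.degrees(np.arctan2(a[1],a[0])),np.abs(f(a)).mean())
n=np.array([-a[0],-a[1],1]);k=np.linalg.norm(n);n/=k;h=(Q@n-a[2]/k)*1000
print(np.histogram(h,bins=np.arange(-20,32,2)))
E
```

```text
bench z 0.003877987415868294 0.0008838164782376308
long (457, 3) 0.033173471618390675 0.09357219133449417
((624.5540161132812, 123.78121948242188), (161.5805206298828, 41.01180648803711), 36.40776062011719) [[547.0, 92.0], [572.0, 59.0], [702.0, 155.0], [677.0, 188.0]]
mid (388, 3) 0.03275792957786986 0.0791178118598724
((388.7179260253906, 295.9185485839844), (117.89488983154297, 103.92489624023438), 89.00169372558594) [[336.0, 238.0], [440.0, 236.0], [442.0, 354.0], [338.0, 356.0]]
short (284, 3) 0.03293822365983081 0.08774349184323621
((421.37518310546875, 198.92156982421875), (79.09722900390625, 39.71567916870117), 36.52369689941406) [[378.0, 191.0], [401.0, 159.0], [465.0, 207.0], [441.0, 238.0]]
4395
[ 0.26895739  0.55771589 -0.27414113] 31.765003980927798 64.25440270977732 0.006077251525629224
(array([  8,  11,  20,  23,  57, 123, 224, 411, 619, 720, 648, 529, 297,
       141,  58,  38,  43,  94, 130,  88,  48,  28,  10,   4,   6]), array([-20, -18, -16, -14, -12, -10,  -8,  -6,  -4,  -2,   0,   2,   4,
         6,   8,  10,  12,  14,  16,  18,  20,  22,  24,  26,  28,  30]))
```

```bash
cat >> h.py <<'E'
from scipy.spatial.transform import Rotation as Ro
def now():
    from rig import telemetry
    o=telemetry.get_obs();return o
def rows(poses,p=None,q=None):
    """poses: list of (xyz, Rotation); prints rows from current pose"""
    if p is None: o=now();p,q=o["position"],o["tool_rot"]
    R=Ro.from_quat(q)
    for x,r in poses:
        d=R.inv().apply(np.array(x)-p);w=np.degrees((R.inv()*r).as_rotvec())
        print('{"dx":%.4f,"dy":%.4f,"dz":%.4f,"rx":%.1f,"ry":%.1f,"rz":%.1f}'%(*d,*w))
def down(yaw,tilt=0):
    """tool x horizontally at yaw (deg), tool z down; tilted so that tool x climbs at tilt deg"""
    a,t=np.radians(yaw),np.radians(tilt)
    x=np.array([np.cos(a)*np.cos(t),np.sin(a)*np.cos(t),np.sin(t)])
    z=np.array([np.cos(a)*np.sin(t),np.sin(a)*np.sin(t),-np.cos(t)])
    return Ro.from_matrix(np.c_[x,np.cross(z,x),z])
def stat():
    o=now();print(round(o["time"],2),"p",o["position"].round(4),"x-yaw",np.degrees(np.arctan2(*Ro.from_quat(o["tool_rot"]).as_matrix()[1::-1,0])).round(2),"F",o["ft_force"].round(1),"w",round(o["grip_width"],4),"q",o["q"].round(2))
E
python3 - <<'E'
from h import *
c=load("wrist0.npz");o=now()
R=Ro.from_quat(o["tool_rot"]);print("cam in tool",R.inv().apply(-c["R"].T@c["t"]-o["position"]), R.inv().apply(c["R"][2]))
D=lambda y:down(y)
rows([((.16,-.60,.30),D(14)),((.20,-.585,.345),D(16)),((.24,-.56,.39),D(18)),((.28,-.54,.43),D(20)),((.32,-.52,.46),D(22))])
E
```

```text
cam in tool [ 7.93166594e-02 -6.26480193e-05 -1.43336941e-01] [-2.82725944e-01 -7.96394854e-04  9.59200399e-01]
{"dx":0.0190,"dy":-0.0039,"dz":-0.0592,"rx":-0.1,"ry":-0.0,"rz":-0.8}
{"dx":0.0614,"dy":-0.0095,"dz":-0.1042,"rx":-0.1,"ry":-0.0,"rz":-2.8}
{"dx":0.1060,"dy":-0.0248,"dz":-0.1491,"rx":-0.1,"ry":-0.0,"rz":-4.8}
{"dx":0.1496,"dy":-0.0352,"dz":-0.1891,"rx":-0.1,"ry":-0.0,"rz":-6.8}
{"dx":0.1931,"dy":-0.0456,"dz":-0.2191,"rx":-0.1,"ry":-0.0,"rz":-8.8}
```

Candidates for the packs in the top picture:
- Grey pack at (319,191): the biggest, so it's the long one, next to the cup.
- Grey pack at (268,262): the middle one.
- Grey pack at (296,253): the short one.
- Orange pack at (223,277): the decoy, not wanted.

The charger is at about (243,206). Its switch panel is at the lower left, so lane 1 is the lowest lane in the picture and lane 3 the highest. The close crops confirm this. All three packs have their black contact ends to the lower right.

Emit:
step_arm --targets '[{"dx": 0.019, "dy": -0.004, "dz": -0.059, "rz": -1}, {"dx": 0.061, "dy": -0.01, "dz": -0.104, "rz": -3}, {"dx": 0.106, "dy": -0.025, "dz": -0.149, "rz": -5}, {"dx": 0.15, "dy": -0.035, "dz": -0.189, "rz": -7}, {"dx": 0.193, "dy": -0.046, "dz": -0.219, "rz": -9}]' --gripper 1 --force 30

```text
invalid input
```

```bash
python3 - <<'E'
from h import *
stat();D=down
rows([((.36,-.50,.50),D(24)),((.405,-.47,.53),D(27)),((.45,-.43,.54),D(30)),((.49,-.39,.55),D(33)),((.53,-.345,.55),D(36))])
E
```

```text
0.15 p [ 0.1424 -0.608   0.2408] x-yaw 13.17 F [-0.4 -0.3  0.2] w 0.0873 q [-1.52  0.53  1.43 -0.    1.18 -0.18]
{"dx":0.2366,"dy":-0.0560,"dz":-0.2590,"rx":-0.1,"ry":-0.0,"rz":-10.8}
{"dx":0.2872,"dy":-0.0750,"dz":-0.2890,"rx":-0.1,"ry":-0.0,"rz":-13.8}
{"dx":0.3402,"dy":-0.1038,"dz":-0.2989,"rx":-0.1,"ry":-0.0,"rz":-16.8}
{"dx":0.3882,"dy":-0.1336,"dz":-0.3089,"rx":-0.1,"ry":-0.0,"rz":-19.8}
{"dx":0.4374,"dy":-0.1683,"dz":-0.3088,"rx":-0.1,"ry":-0.0,"rz":-22.8}
```

All six keys are probably needed.

Emit:
step_arm --targets '[{"dx": 0.019, "dy": -0.004, "dz": -0.059, "rx": 0, "ry": 0, "rz": -1}, {"dx": 0.061, "dy": -0.01, "dz": -0.104, "rx": 0, "ry": 0, "rz": -3}, {"dx": 0.106, "dy": -0.025, "dz": -0.149, "rx": 0, "ry": 0, "rz": -5}, {"dx": 0.15, "dy": -0.035, "dz": -0.189, "rx": 0, "ry": 0, "rz": -7}, {"dx": 0.193, "dy": -0.046, "dz": -0.219, "rx": 0, "ry": 0, "rz": -9}]' --gripper 1 --force 30

```text
time: 0.78
position: [0.3211, -0.5189, 0.4619]
tool_rot: [0.981, 0.193, 0.0, 0.0]
ft_force: [0.8, -0.7, -1.2]
grip_width: 0.0872
```

```bash
python3 - <<'E'
from h import *
stat();D=down
rows([((.36,-.50,.50),D(24)),((.405,-.47,.53),D(27)),((.45,-.43,.54),D(30)),((.49,-.39,.55),D(33)),((.53,-.345,.55),D(36))])
E
```

```text
0.78 p [ 0.3211 -0.5189  0.4619] x-yaw 22.23 F [ 0.8 -0.7 -1.2] w 0.0872 q [-1.2   0.35  1.14  0.    1.66 -0.02]
{"dx":0.0432,"dy":-0.0028,"dz":-0.0380,"rx":0.0,"ry":-0.0,"rz":-1.8}
{"dx":0.0962,"dy":-0.0135,"dz":-0.0680,"rx":0.0,"ry":-0.0,"rz":-4.8}
{"dx":0.1530,"dy":-0.0335,"dz":-0.0780,"rx":0.0,"ry":-0.0,"rz":-7.8}
{"dx":0.2051,"dy":-0.0554,"dz":-0.0880,"rx":0.0,"ry":-0.0,"rz":-10.8}
{"dx":0.2592,"dy":-0.0819,"dz":-0.0879,"rx":0.0,"ry":-0.0,"rz":-13.8}
```

Emit:
step_arm --targets '[{"dx": 0.043, "dy": -0.003, "dz": -0.038, "rx": 0, "ry": 0, "rz": -2}, {"dx": 0.096, "dy": -0.013, "dz": -0.068, "rx": 0, "ry": 0, "rz": -5}, {"dx": 0.153, "dy": -0.033, "dz": -0.078, "rx": 0, "ry": 0, "rz": -8}, {"dx": 0.205, "dy": -0.055, "dz": -0.088, "rx": 0, "ry": 0, "rz": -11}, {"dx": 0.259, "dy": -0.082, "dz": -0.088, "rx": 0, "ry": 0, "rz": -14}]'

```text
time: 1.4
position: [0.5311, -0.3439, 0.5505]
tool_rot: [0.95, 0.312, 0.001, 0.001]
ft_force: [0.8, -0.7, -0.0]
grip_width: 0.0873
```

```bash
python3 - <<'E'
from h import *
stat();D=down
rows([((.56,-.29,.54),D(36)),((.59,-.235,.53),D(36)),((.61,-.175,.52),D(36)),((.62,-.115,.52),D(36)),((.62,-.055,.52),D(36))])
E
```

```text
1.4 p [ 0.5311 -0.3439  0.5505] x-yaw 36.3 F [ 0.8 -0.7 -0. ] w 0.0873 q [-0.75  0.37  0.88  0.    1.89  0.19]
{"dx":0.0552,"dy":-0.0263,"dz":0.0105,"rx":0.1,"ry":-0.0,"rz":0.3}
{"dx":0.1119,"dy":-0.0529,"dz":0.0205,"rx":0.1,"ry":-0.0,"rz":0.3}
{"dx":0.1636,"dy":-0.0894,"dz":0.0304,"rx":0.1,"ry":-0.0,"rz":0.3}
{"dx":0.2072,"dy":-0.1319,"dz":0.0304,"rx":0.1,"ry":-0.0,"rz":0.3}
{"dx":0.2427,"dy":-0.1802,"dz":0.0303,"rx":0.1,"ry":-0.0,"rz":0.3}
```

Emit:
step_arm --targets '[{"dx": 0.055, "dy": -0.026, "dz": 0.01, "rx": 0, "ry": 0, "rz": 0}, {"dx": 0.112, "dy": -0.053, "dz": 0.02, "rx": 0, "ry": 0, "rz": 0}, {"dx": 0.164, "dy": -0.089, "dz": 0.03, "rx": 0, "ry": 0, "rz": 0}, {"dx": 0.207, "dy": -0.132, "dz": 0.03, "rx": 0, "ry": 0, "rz": 0}, {"dx": 0.243, "dy": -0.18, "dz": 0.03, "rx": 0, "ry": 0, "rz": 0}]'

```text
time: 2.02
position: [0.6207, -0.0529, 0.5189]
tool_rot: [0.95, 0.312, -0.0, 0.0]
ft_force: [1.3, -0.0, 1.0]
grip_width: 0.0872
```

```bash
python3 - <<'E'
from h import *
stat();D=down
rows([((.60,0.0,.50),D(36)),((.57,0.05,.48),D(36)),((.545,.10,.46),D(36)),((.53,.15,.45),D(36)),((.53,.15,.45),D(36))])
E
```

```text
2.02 p [ 0.6207 -0.0529  0.5189] x-yaw 36.32 F [ 1.3 -0.   1. ] w 0.0872 q [-0.26  0.36  0.98 -0.    1.81  0.67]
{"dx":0.0146,"dy":-0.0549,"dz":0.0189,"rx":0.0,"ry":0.0,"rz":0.3}
{"dx":0.0201,"dy":-0.1130,"dz":0.0389,"rx":0.0,"ry":0.0,"rz":0.3}
{"dx":0.0296,"dy":-0.1680,"dz":0.0589,"rx":0.0,"ry":0.0,"rz":0.3}
{"dx":0.0471,"dy":-0.2172,"dz":0.0689,"rx":0.0,"ry":0.0,"rz":0.3}
{"dx":0.0471,"dy":-0.2172,"dz":0.0689,"rx":0.0,"ry":0.0,"rz":0.3}
```

Emit:
step_arm --targets '[{"dx": 0.015, "dy": -0.055, "dz": 0.019, "rx": 0, "ry": 0, "rz": 0}, {"dx": 0.02, "dy": -0.113, "dz": 0.039, "rx": 0, "ry": 0, "rz": 0}, {"dx": 0.03, "dy": -0.168, "dz": 0.059, "rx": 0, "ry": 0, "rz": 0}, {"dx": 0.047, "dy": -0.217, "dz": 0.069, "rx": 0, "ry": 0, "rz": 0}, {"dx": 0.047, "dy": -0.217, "dz": 0.069, "rx": 0, "ry": 0, "rz": 0}]'

```text
time: 2.65
position: [0.5278, 0.1528, 0.4489]
tool_rot: [0.949, 0.314, -0.002, -0.001]
ft_force: [0.9, -0.7, 0.5]
grip_width: 0.0872
```

```bash
python3 - <<'E'
from h import *
from rig import viewer
stat();c=viewer.camera("wrist");np.savez("wrist1.npz",**c);cv2.imwrite("pics/wrist1.png",cv2.resize(c["img"],(800,500),interpolation=cv2.INTER_CUBIC))
E
```

```text
2.65 p [0.5278 0.1528 0.4489] x-yaw 36.63 F [ 0.9 -0.7  0.5] w 0.0872 q [0.08 0.25 1.31 0.   1.59 1.01]
```

View pics/wrist1.png

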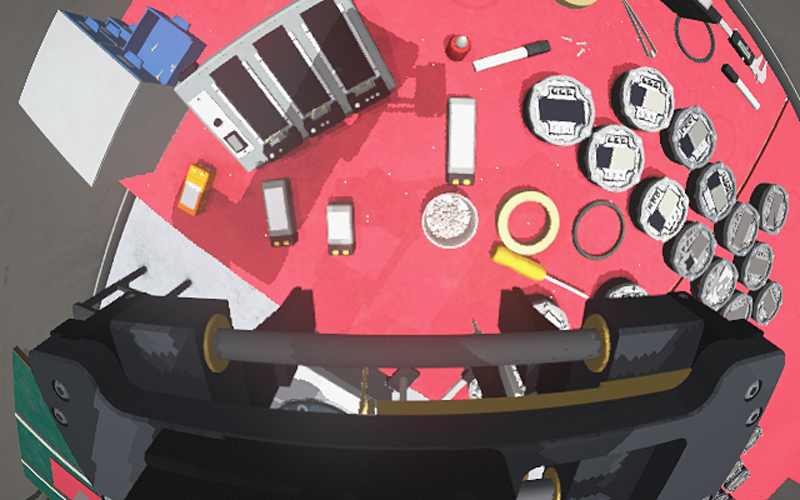

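```bash
cat >> h.py <<'E'
def projw(c,X):
    X=np.asarray(X);p=X.reshape(-1,3)@c["R"].T+c["t"];rho=np.hypot(p[:,0],p[:,1])+1e-12;th=np.arctan2(rho,p[:,2])
    K=c["K"];return np.c_[K[0,2]+K[0,0]*th*p[:,0]/rho,K[1,2]+K[1,1]*th*p[:,1]/rho]
def ortho(c,pf,O,ex,ey,w,h,s):
    """image: col along ex, row along ey (mm from O), s px per mm"""
    u,v=np.meshgrid(np.arange(int(w*s))/s*1e-3,np.arange(int(h*s))/s*1e-3)
    X=O+u[...,None]*np.array(ex)+v[...,None]*np.array(ey)
    m=pf(c,X.reshape(-1,3)).astype(np.float32).reshape(*u.shape,2)
    return cv2.remap(c["img"],m[...,0],m[...,1],cv2.INTER_CUBIC)
E
python3 - <<'E'
from h import *
w=load("wrist1.npz");t=load("top0.npz")
for n,(x,y) in dict(long=(.62,.12),mid=(.393,.296),short=(.421,.199)).items():
    ims=[]
    for c,f in ((w,projw),(t,proj)):
        im=ortho(c,f,np.array([x+.08,y+.08,.032]),[0,-1,0],[-1,0,0],160,160,2.4)
        for k in range(0,160,20):
            cv2.putText(im,str(k),(int(k*2.4),8),0,.3,(0,255,0));cv2.line(im,(int(k*2.4),0),(int(k*2.4),383),(0,120,0),1);cv2.line(im,(0,int(k*2.4)),(383,int(k*2.4)),(0,120,0),1)
        ims.append(im)
    cv2.imwrite(f"pics/o_{n}.png",np.hstack(ims))
E
```

```text
(no output)
```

View pics/o_long.png

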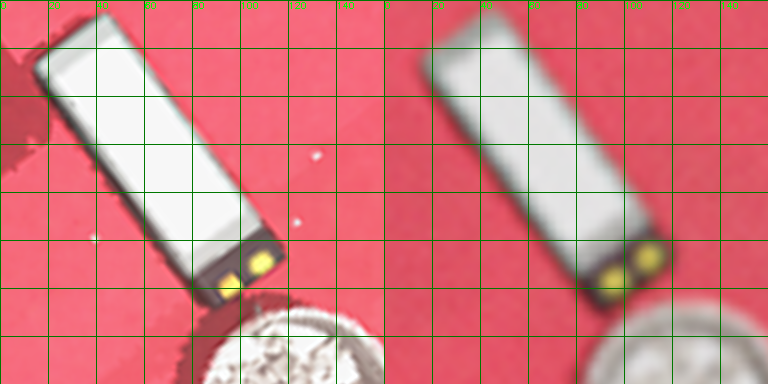

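View pics/o_mid.png

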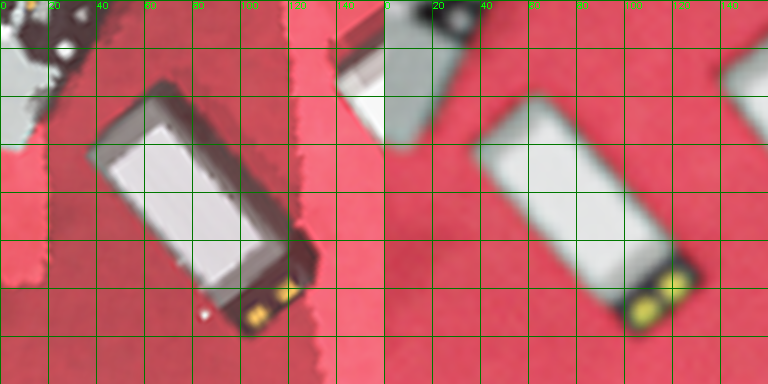

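View pics/o_short.png

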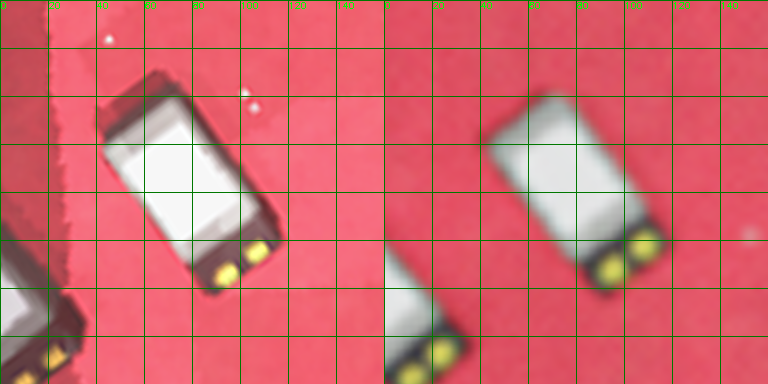

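```bash
python3 - <<'E'
from h import *
t=load("top0.npz");w=load("wrist1.npz")
ez=np.array([0,0,1.])
U=onplane(t,[(241.2,160.2),(200.5,228.7)],ez,.133);L=onplane(t,[(283,187.8),(247,252.9)],ez,.03)
print(U,L)
d=U.mean(0)-L.mean(0);e=U[1]-U[0];f=L[1]-L[0]
print("up yaw",np.degrees(np.arctan2(d[1],d[0])),np.hypot(*d[:2]),"edge yaw+90",np.degrees(np.arctan2(e[1],e[0]))-90,np.linalg.norm(e),np.degrees(np.arctan2(f[1],f[0]))-90,np.linalg.norm(f))
E
```

```text
[[0.70190152 0.38596932 0.133     ]
 [0.4740246  0.49571095 0.133     ]] [[0.63938342 0.2543298  0.03      ]
 [0.41168466 0.36169935 0.03      ]]
up yaw 64.82612097240516 0.14676516152149208 edge yaw+90 64.28532797035564 0.25292511936557155 64.75414921127145 0.25174380391595724
```

```bash
python3 - <<'E'
from h import *
w=load("wrist1.npz");t=load("top0.npz")
a=np.radians(64.6);s=np.radians(35)
ex=np.array([np.cos(a)*np.cos(s),np.sin(a)*np.cos(s),np.sin(s)]);ey=np.array([-np.sin(a),np.cos(a),0])
O=np.array([.588,.4408,.133])
ims=[]
for nm,c,f in (("w",w,projw),("t",t,proj)):
    im=ortho(c,f,O-.14*ey+.02*ex,ey,-ex,280,220,2.7)
    for k in range(0,280,20):
        p=int(k*2.7);cv2.line(im,(p,0),(p,594),(0,160,0),1);cv2.line(im,(0,p),(756,p),(0,160,0),1);cv2.putText(im,str(k),(p,9),0,.35,(0,255,255))
    cv2.imwrite(f"pics/ch_{nm}.png",im)
E
```

```text
(no output)
```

View pics/ch_w.png

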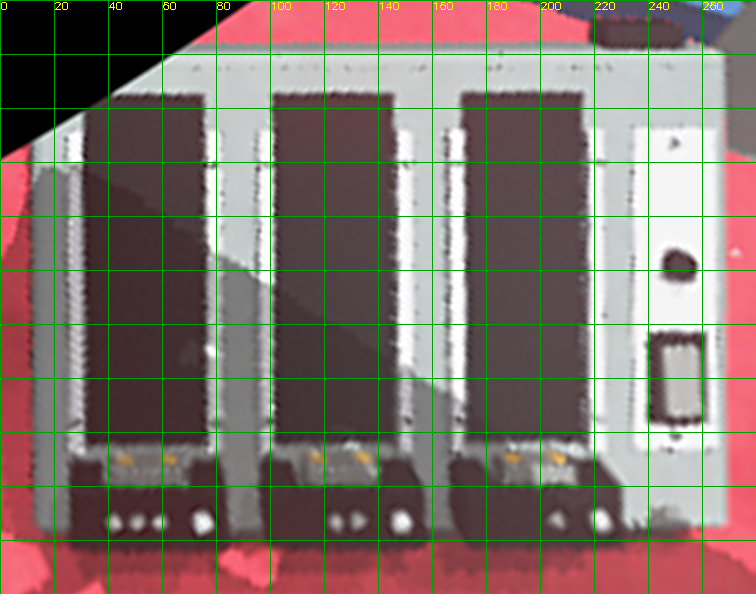

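View pics/ch_t.png

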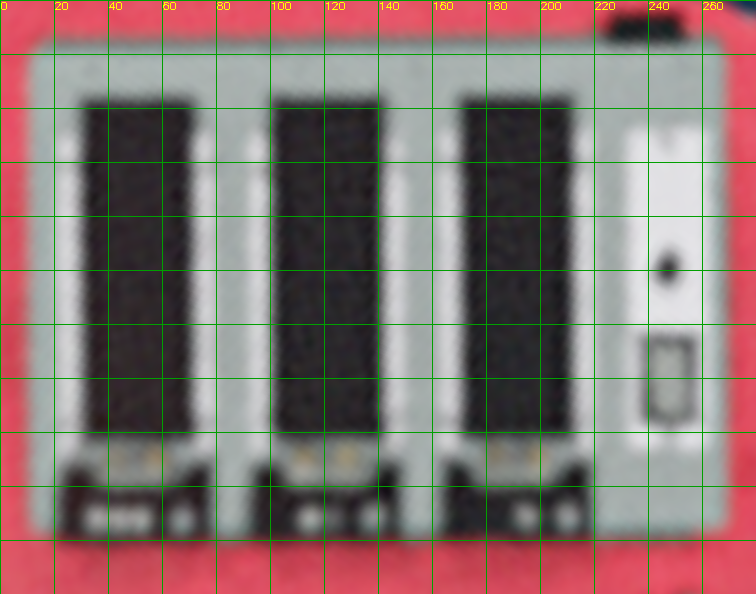

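```bash
cat >> h.py <<'E'
def lane(i,yaw=64.3):
    a=np.radians(64.6);s=np.radians(35);f=lambda a:np.array([np.cos(a)*np.cos(s),np.sin(a)*np.cos(s),np.sin(s)])
    ex=f(a);ey=np.array([-np.sin(a),np.cos(a),0])
    P=np.array([.588,.4408,.133])-.150*ex+{1:.0537,2:-.0163,3:-.0863}[i]*ey
    r=down(yaw,35).as_matrix();return P,r[:,0],-r[:,1],-r[:,2]
E
python3 - <<'E'
from h import *
t=load("top0.npz");w=load("wrist1.npz")
for c in (t,w):
    o=-c["R"].T@c["t"]
    for i in(1,3):
        P,x,y,n=lane(i);v=o-(P+.075*x);print(o.round(3),"shift per mm height x,y",(-(v@x)/(v@n)).round(2),(-(v@y)/(v@n)).round(2))
print([lane(i)[0].round(4) for i in(1,2,3)])
D=down(36.8)
stat()
rows([((.55,.148,.39),D),((.575,.143,.33),D),((.605,.138,.28),D),((.63,.132,.23),D),((.634,.132,.2),D)])
E
```

```text
[0.323 0.134 1.411] shift per mm height x,y -0.38 -0.04
[0.323 0.134 1.411] shift per mm height x,y -0.38 -0.15
[0.592 0.199 0.592] shift per mm height x,y -0.32 0.32
[0.592 0.199 0.592] shift per mm height x,y -0.32 0.04
[array([0.4868, 0.3528, 0.047 ]), array([0.55  , 0.3228, 0.047 ]), array([0.6133, 0.2928, 0.047 ])]
2.7 p [0.5292 0.151  0.4495] x-yaw 36.5 F [-0.   0.1 -0.2] w 0.0869 q [ 0.08  0.25  1.3  -0.    1.59  1.01]
{"dx":0.0151,"dy":0.0148,"dz":0.0595,"rx":0.0,"ry":0.1,"rz":-0.3}
{"dx":0.0323,"dy":0.0337,"dz":0.1194,"rx":0.0,"ry":0.1,"rz":-0.3}
{"dx":0.0535,"dy":0.0556,"dz":0.1694,"rx":0.0,"ry":0.1,"rz":-0.3}
{"dx":0.0701,"dy":0.0753,"dz":0.2194,"rx":0.0,"ry":0.1,"rz":-0.3}
{"dx":0.0734,"dy":0.0776,"dz":0.2494,"rx":0.0,"ry":0.1,"rz":-0.3}
```

Emit:
step_arm --targets '[{"dx": 0.015, "dy": 0.015, "dz": 0.058, "rx": 0, "ry": 0, "rz": 0}, {"dx": 0.032, "dy": 0.033, "dz": 0.114, "rx": 0, "ry": 0, "rz": 0}, {"dx": 0.053, "dy": 0.055, "dz": 0.165, "rx": 0, "ry": 0, "rz": 0}, {"dx": 0.07, "dy": 0.075, "dz": 0.219, "rx": 0, "ry": 0, "rz": 0}, {"dx": 0.073, "dy": 0.078, "dz": 0.249, "rx": 0, "ry": 0, "rz": 0}]'

```text
time: 3.32
position: [0.6352, 0.1286, 0.1966]
tool_rot: [0.95, 0.312, -0.002, 0.0]
ft_force: [0.6, 0.0, -0.1]
grip_width: 0.087
```

```bash
python3 - <<'E'
from h import *
from rig import viewer
c=viewer.camera("wrist");np.savez("wrist2.npz",**c);stat()
im=ortho(c,projw,np.array([.634+.08,.132+.08,.032]),[0,-1,0],[-1,0,0],160,160,3.5)
for k in range(0,160,20):
    p=int(k*3.5);cv2.putText(im,str(k),(p,10),0,.4,(0,255,0));cv2.line(im,(p,0),(p,560),(0,120,0),1);cv2.line(im,(0,p),(560,p),(0,120,0),1)
cv2.imwrite("pics/o_long2.png",im)
cv2.imwrite("pics/wrist2.png",c["img"])
E
```

```text
3.38 p [0.633  0.1286 0.1932] x-yaw 36.33 F [-0.1  0.4 -2.2] w 0.0874 q [ 0.03  0.61  1.42 -0.    1.12  0.97]
```

View pics/o_long2.png

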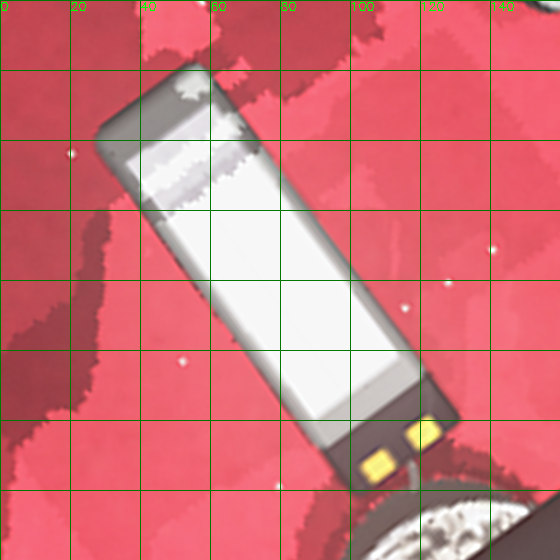

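View pics/wrist2.png

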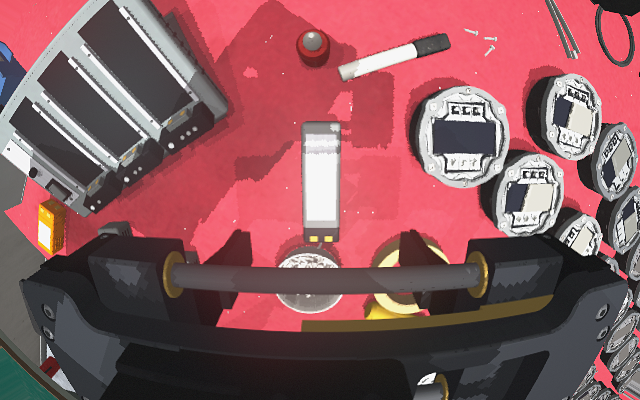

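```bash
python3 - <<'E'
from h import *
D=down(36.3);stat()
rows([((.635,.133,.15),D),((.635,.133,.10),D),((.635,.133,.055),D),((.635,.133,.03),D),((.635,.133,.028),D)])
E
```

```text
3.38 p [0.633  0.1286 0.1932] x-yaw 36.33 F [-0.1  0.4 -2.2] w 0.0874 q [ 0.03  0.61  1.42 -0.    1.12  0.97]
{"dx":0.0047,"dy":-0.0021,"dz":0.0431,"rx":-0.3,"ry":0.6,"rz":0.0}
{"dx":0.0052,"dy":-0.0019,"dz":0.0931,"rx":-0.3,"ry":0.6,"rz":0.0}
{"dx":0.0056,"dy":-0.0017,"dz":0.1381,"rx":-0.3,"ry":0.6,"rz":0.0}
{"dx":0.0058,"dy":-0.0016,"dz":0.1631,"rx":-0.3,"ry":0.6,"rz":0.0}
{"dx":0.0059,"dy":-0.0016,"dz":0.1651,"rx":-0.3,"ry":0.6,"rz":0.0}
```

Emit:
step_arm --targets '[{"dx": 0.005, "dy": -0.002, "dz": 0.043, "rx": -0.3, "ry": 0.6, "rz": 0}, {"dx": 0.005, "dy": -0.002, "dz": 0.093, "rx": -0.3, "ry": 0.6, "rz": 0}, {"dx": 0.0055, "dy": -0.002, "dz": 0.138, "rx": -0.3, "ry": 0.6, "rz": 0}, {"dx": 0.006, "dy": -0.002, "dz": 0.162, "rx": -0.3, "ry": 0.6, "rz": 0}, {"dx": 0.006, "dy": -0.002, "dz": 0.165, "rx": -0.3, "ry": 0.6, "rz": 0}]'

```text
time: 4.0
position: [0.6346, 0.1321, 0.0269]
tool_rot: [0.95, 0.311, -0.001, -0.0]
ft_force: [-0.2, 1.2, 0.3]
grip_width: 0.0872
```

Emit:
step_arm --targets '[{"dx": 0, "dy": 0, "dz": 0, "rx": 0, "ry": 0, "rz": 0}, {"dx": 0, "dy": 0, "dz": 0, "rx": 0, "ry": 0, "rz": 0}, {"dx": 0, "dy": 0, "dz": 0, "rx": 0, "ry": 0, "rz": 0}, {"dx": 0, "dy": 0, "dz": 0, "rx": 0, "ry": 0, "rz": 0}, {"dx": 0, "dy": 0, "dz": 0, "rx": 0, "ry": 0, "rz": 0}]' --gripper 0 --force 30

```text
time: 4.62
position: [0.6347, 0.1322, 0.0272]
tool_rot: [0.95, 0.311, -0.001, 0.0]
ft_force: [-0.3, -0.6, 0.2]
grip_width: 0.0451
```

```bash
python3 - <<'E'
from h import *
stat()
P,x,y,n=lane(1)
T=P+(.065+.012)*x+(.028+.08)*n
print("via",T, "home tcp",P+.065*x+.028*n)
E
```

```text
4.62 p [0.6347 0.1322 0.0272] x-yaw 36.26 F [-0.3 -0.6  0.2] w 0.0451 q [ 0.03  0.84  1.5  -0.    0.8   0.97]
via [0.48727579 0.3538553  0.17959734] home tcp [0.50291193 0.38634479 0.10718226]
```

Emit:
step_arm --targets '[{"dx": 0, "dy": 0, "dz": 0, "rx": 0, "ry": 0, "rz": 0}, {"dx": 0, "dy": 0, "dz": 0, "rx": 0, "ry": 0, "rz": 0}, {"dx": 0, "dy": 0, "dz": 0, "rx": 0, "ry": 0, "rz": 0}, {"dx": 0, "dy": 0, "dz": -0.02, "rx": 0, "ry": 0, "rz": 0}, {"dx": 0, "dy": 0, "dz": -0.05, "rx": 0, "ry": 0, "rz": 0}]'

```text
time: 5.25
position: [0.6341, 0.132, 0.0774]
tool_rot: [0.95, 0.311, -0.002, -0.0]
ft_force: [0.0, 0.7, -2.1]
grip_width: 0.0396
```

```bash
python3 - <<'E'
from h import *
from rig import viewer
c=viewer.camera("wrist");np.savez("wrist3.npz",**c);stat()
cv2.imwrite("pics/wrist3.png",c["img"])
D=down
rows([((.63,.14,.13),D(38)),((.62,.15,.19),D(41)),((.60,.17,.24),D(44,4)),((.57,.20,.26),D(48,10)),((.54,.24,.27),D(53,18))])
E
```

```text
5.3 p [0.6373 0.1323 0.0824] x-yaw 36.28 F [-0.6 -0.7  1. ] w 0.0401 q [ 0.03  0.76  1.48 -0.    0.89  0.97]
{"dx":-0.0011,"dy":-0.0104,"dz":-0.0476,"rx":0.2,"ry":-0.2,"rz":-1.7}
{"dx":-0.0030,"dy":-0.0241,"dz":-0.1077,"rx":0.2,"ry":-0.2,"rz":-4.7}
{"dx":-0.0071,"dy":-0.0519,"dz":-0.1578,"rx":0.5,"ry":3.8,"rz":-7.7}
{"dx":-0.0135,"dy":-0.0938,"dz":-0.1780,"rx":1.3,"ry":9.8,"rz":-11.7}
{"dx":-0.0139,"dy":-0.1437,"dz":-0.1881,"rx":2.9,"ry":17.7,"rz":-16.5}
```

View pics/wrist3.png

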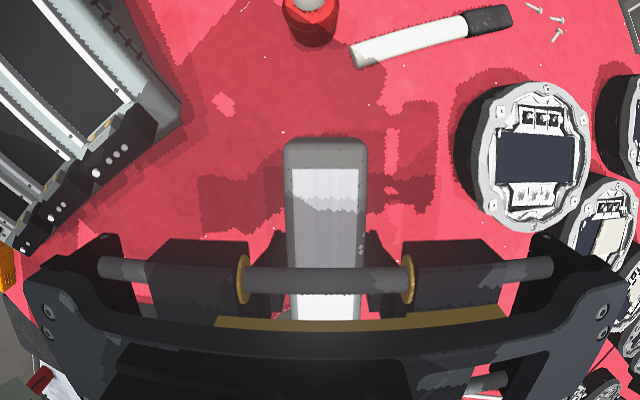

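The pack is held: opening 40 mm, pack at (322,230) between the jaws. The bottle and cup haven't moved.

Emit:
step_arm --targets '[{"dx": -0.001, "dy": -0.01, "dz": -0.048, "rx": 0, "ry": 0, "rz": -2}, {"dx": -0.003, "dy": -0.024, "dz": -0.108, "rx": 0, "ry": 0, "rz": -5}, {"dx": -0.007, "dy": -0.052, "dz": -0.158, "rx": 0.5, "ry": 4, "rz": -8}, {"dx": -0.013, "dy": -0.094, "dz": -0.178, "rx": 1.3, "ry": 10, "rz": -12}, {"dx": -0.014, "dy": -0.144, "dz": -0.188, "rx": 3, "ry": 18, "rz": -16.5}]'

```text
time: 5.92
position: [0.54, 0.2411, 0.2728]
tool_rot: [0.882, 0.441, 0.147, -0.072]
ft_force: [-0.0, 1.4, -2.4]
grip_width: 0.0398
```

```bash
python3 - <<'E'
from h import *
stat();D=down
rows([((.52,.28,.27),D(58,24)),((.505,.31,.26),D(62,30)),((.495,.335,.24),D(64.3,35)),((.488,.354,.21),D(64.3,35)),((.4873,.3539,.18),D(64.3,35))])
E
```

```text
5.92 p [0.54   0.2411 0.2728] x-yaw 53.16 F [-0.   1.4 -2.4] w 0.0398 q [0.12 0.36 1.69 0.3  0.88 0.59]
{"dx":0.0172,"dy":-0.0393,"dz":0.0087,"rx":1.9,"ry":5.2,"rz":-4.5}
{"dx":0.0282,"dy":-0.0694,"dz":0.0229,"rx":3.8,"ry":11.2,"rz":-8.0}
{"dx":0.0351,"dy":-0.0924,"dz":0.0462,"rx":5.2,"ry":16.2,"rz":-9.9}
{"dx":0.0358,"dy":-0.1095,"dz":0.0781,"rx":5.2,"ry":16.2,"rz":-9.9}
{"dx":0.0257,"dy":-0.1101,"dz":0.1064,"rx":5.2,"ry":16.2,"rz":-9.9}
```

Emit:
step_arm --targets '[{"dx": 0.017, "dy": -0.039, "dz": 0.009, "rx": 1.9, "ry": 5.2, "rz": -4.5}, {"dx": 0.028, "dy": -0.069, "dz": 0.023, "rx": 3.8, "ry": 11.2, "rz": -8}, {"dx": 0.035, "dy": -0.092, "dz": 0.046, "rx": 5.2, "ry": 16.2, "rz": -9.9}, {"dx": 0.036, "dy": -0.11, "dz": 0.078, "rx": 5.2, "ry": 16.2, "rz": -9.9}, {"dx": 0.026, "dy": -0.11, "dz": 0.106, "rx": 5.2, "ry": 16.2, "rz": -9.9}]'

```text
time: 6.55
position: [0.4866, 0.3548, 0.1803]
tool_rot: [0.807, 0.508, 0.255, -0.16]
ft_force: [0.2, -0.4, -1.7]
grip_width: 0.0397
```

```bash
python3 - <<'E'
from h import *
from rig import viewer
c=viewer.camera("wrist");np.savez("wrist4.npz",**c);stat()
cv2.imwrite("pics/wrist4.png",c["img"])
s=viewer.camera("scene");cv2.imwrite("pics/scene4.png",cv2.resize(s["img"][150:350,200:450],(800,640)))
P,x,y,n=lane(1);D=down(64.3,35);o=now();print(now()["tool_rot"],D.as_quat());v=o["position"]-P;print("lane coords",v@x,v@y,v@n)
f=lambda a,h:(P+a*x+h*n,D)
rows([f(.077,.07),f(.077,.05),f(.077,.04),f(.077,.035),f(.077,.035)])
E
```

```text
6.6 p [0.4852 0.3534 0.1763] x-yaw 64.26 F [-0.6 -0.8 -4.2] w 0.0397 q [ 0.22  0.51  1.94  1.06  0.54 -0.22]
[ 0.808371    0.50728329  0.25195943 -0.16036346] [ 0.80747196  0.50750868  0.25459493 -0.16001687]
lane coords 0.07515746901033767 0.0014283225318971274 0.10717480363013178
{"dx":0.0020,"dy":0.0015,"dz":0.0372,"rx":-0.2,"ry":0.2,"rz":-0.1}
{"dx":0.0021,"dy":0.0016,"dz":0.0572,"rx":-0.2,"ry":0.2,"rz":-0.1}
{"dx":0.0021,"dy":0.0016,"dz":0.0672,"rx":-0.2,"ry":0.2,"rz":-0.1}
{"dx":0.0022,"dy":0.0016,"dz":0.0722,"rx":-0.2,"ry":0.2,"rz":-0.1}
{"dx":0.0022,"dy":0.0016,"dz":0.0722,"rx":-0.2,"ry":0.2,"rz":-0.1}
```

View pics/wrist4.png

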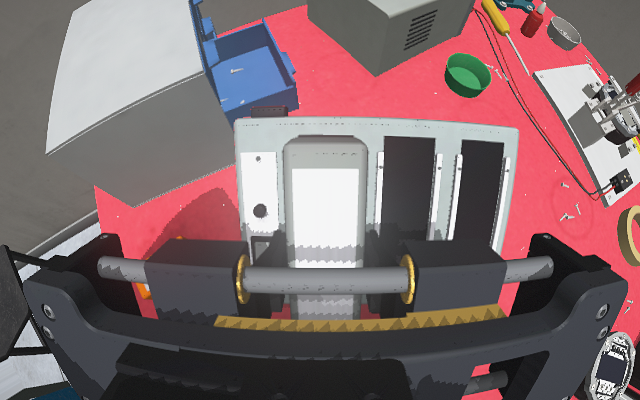

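View pics/scene4.png

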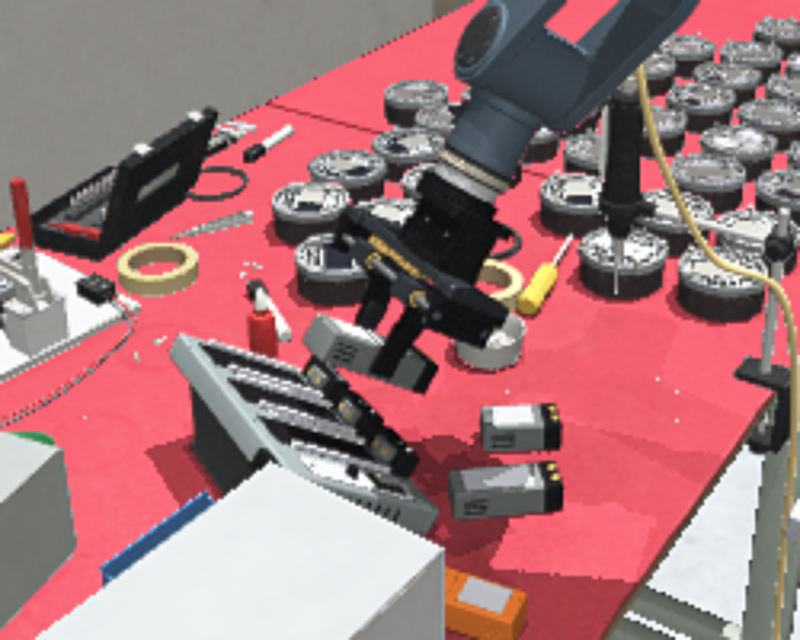

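```bash
python3 - <<'E'
from h import *
c=load("wrist4.npz");P,x,y,n=lane(1)
im=ortho(c,projw,P+.17*x-.18*y,y,-x,260,120,3)
for k in range(0,260,20):
    p=int(k*3);cv2.putText(im,str(k),(p,10),0,.4,(0,255,255));cv2.line(im,(p,0),(p,560),(0,160,0),1);cv2.line(im,(0,p),(800,p),(0,160,0),1)
cv2.imwrite("pics/ch4.png",im)
E
```

```text
(no output)
```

View pics/ch4.png

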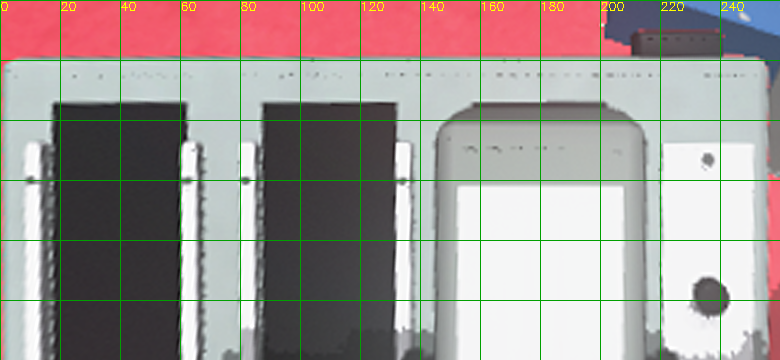

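Emit:
step_arm --targets '[{"dx": 0.002, "dy": 0.001, "dz": 0.037, "rx": 0, "ry": 0, "rz": 0}, {"dx": 0.002, "dy": 0.001, "dz": 0.057, "rx": 0, "ry": 0, "rz": 0}, {"dx": 0.002, "dy": 0.001, "dz": 0.067, "rx": 0, "ry": 0, "rz": 0}, {"dx": 0.002, "dy": 0.001, "dz": 0.072, "rx": 0, "ry": 0, "rz": 0}, {"dx": 0.002, "dy": 0.001, "dz": 0.072, "rx": 0, "ry": 0, "rz": 0}]'

```text
time: 7.28
position: [0.5051, 0.3916, 0.1205]
tool_rot: [0.808, 0.507, 0.252, -0.16]
ft_force: [0.3, 0.3, -2.4]
grip_width: 0.0398
```

```bash
cat >> h.py <<'E'
def lc(i):
    stat();P,x,y,n=lane(i);o=now();v=o["position"]-P;F=o["ft_force"]
    print("lane xyz mm",(np.array([v@x,v@y,v@n])*1000).round(1),"F lane",np.array([F@x,F@y,F@n]).round(1))
    print("rot err (tool)",np.degrees((Ro.from_quat(o["tool_rot"]).inv()*down(64.3,35)).as_rotvec()).round(2))
E
python3 - <<'E'
from h import *
lc(1)
E
```

```text
7.28 p [0.5051 0.3916 0.1205] x-yaw 64.16 F [ 0.3  0.3 -2.4] w 0.0398 q [ 0.29  0.65  1.88  1.22  0.47 -0.34]
lane xyz mm [77.3  0.3 35.7] F lane [-1.1 -0.1 -2.2]
rot err (tool) [-0.13  0.2  -0.11]
```

Emit:
step_arm --targets '[{"dx": 0, "dy": 0, "dz": 0.003, "rx": 0, "ry": 0, "rz": 0}, {"dx": 0, "dy": 0, "dz": 0.005, "rx": 0, "ry": 0, "rz": 0}, {"dx": 0, "dy": 0, "dz": 0.006, "rx": 0, "ry": 0, "rz": 0}, {"dx": 0, "dy": 0, "dz": 0.007, "rx": 0, "ry": 0, "rz": 0}, {"dx": 0, "dy": 0, "dz": 0.007, "rx": 0, "ry": 0, "rz": 0}]'

```text
time: 7.9
position: [0.5067, 0.3952, 0.1147]
tool_rot: [0.808, 0.507, 0.252, -0.16]
ft_force: [-0.1, -0.1, -2.4]
grip_width: 0.0396
```

```bash
python3 - <<'E'
from h import *
lc(1)
E
```

```text
7.9 p [0.5067 0.3952 0.1147] x-yaw 64.16 F [-0.1 -0.1 -2.4] w 0.0396 q [ 0.29  0.66  1.88  1.23  0.46 -0.36]
lane xyz mm [77.2  0.4 28.6] F lane [-1.5  0.  -1.9]
rot err (tool) [-0.13  0.21 -0.11]
```

Emit:
step_arm --targets '[{"dx": 0, "dy": 0, "dz": 0.001, "rx": 0, "ry": 0, "rz": 0}, {"dx": 0, "dy": 0, "dz": 0.0015, "rx": 0, "ry": 0, "rz": 0}, {"dx": 0, "dy": 0, "dz": 0.002, "rx": 0, "ry": 0, "rz": 0}, {"dx": 0, "dy": 0, "dz": 0.0025, "rx": 0, "ry": 0, "rz": 0}, {"dx": 0, "dy": 0, "dz": 0.003, "rx": 0, "ry": 0, "rz": 0}]'

```text
time: 8.52
position: [0.507, 0.396, 0.1134]
tool_rot: [0.808, 0.507, 0.253, -0.16]
ft_force: [-7.7, -10.4, 12.2]
grip_width: 0.0395
```

```bash
python3 - <<'E'
from h import *
lc(1)
E
```

```text
8.53 p [0.507  0.396  0.1134] x-yaw 64.15 F [ -7.7 -10.4  12.2] w 0.0395 q [ 0.29  0.67  1.88  1.24  0.46 -0.36]
lane xyz mm [77.1  0.5 27.1] F lane [-3.4  2.4 17.3]
rot err (tool) [-0.08  0.19 -0.12]
```

Emit:
step_arm --targets '[{"dx": -0.003, "dy": 0, "dz": 0, "rx": 0, "ry": 0, "rz": 0}, {"dx": -0.006, "dy": 0, "dz": 0, "rx": 0, "ry": 0, "rz": 0}, {"dx": -0.009, "dy": 0, "dz": 0, "rx": 0, "ry": 0, "rz": 0}, {"dx": -0.011, "dy": 0, "dz": 0, "rx": 0, "ry": 0, "rz": 0}, {"dx": -0.011, "dy": 0, "dz": 0, "rx": 0, "ry": 0, "rz": 0}]'

```text
time: 9.15
position: [0.5038, 0.3885, 0.1077]
tool_rot: [0.808, 0.507, 0.254, -0.16]
ft_force: [1.2, 3.2, 3.3]
grip_width: 0.0399
```

```bash
python3 - <<'E'
from h import *
lc(1)
E
```

```text
9.15 p [0.5038 0.3885 0.1077] x-yaw 64.17 F [1.2 3.2 3.3] w 0.0399 q [ 0.28  0.67  1.9   1.29  0.46 -0.43]
lane xyz mm [67.2  0.2 27.1] F lane [4.7 0.4 0.7]
rot err (tool) [-0.07  0.08 -0.11]
```

Emit:
step_arm --targets '[{"dx": -0.001, "dy": 0, "dz": 0, "rx": 0, "ry": 0, "rz": 0}, {"dx": -0.0015, "dy": 0, "dz": 0, "rx": 0, "ry": 0, "rz": 0}, {"dx": -0.002, "dy": 0, "dz": 0, "rx": 0, "ry": 0, "rz": 0}, {"dx": -0.0025, "dy": 0, "dz": 0, "rx": 0, "ry": 0, "rz": 0}, {"dx": -0.003, "dy": 0, "dz": 0, "rx": 0, "ry": 0, "rz": 0}]'

```text
time: 9.78
position: [0.5037, 0.3883, 0.1078]
tool_rot: [0.807, 0.507, 0.255, -0.162]
ft_force: [2.1, 8.7, 6.5]
grip_width: 0.0396
```

```bash
python3 - <<'E'
from h import *
lc(1)
E
```

```text
9.78 p [0.5037 0.3883 0.1078] x-yaw 64.18 F [2.1 8.7 6.5] w 0.0396 q [ 0.28  0.67  1.9   1.31  0.46 -0.45]
lane xyz mm [67.1  0.1 27.3] F lane [10.9  1.9  0.3]
rot err (tool) [-0.13 -0.22 -0.1 ]
```

Emit:
step_arm --targets '[{"dx": -0.001, "dy": 0, "dz": 0, "rx": 0, "ry": 0, "rz": 0}, {"dx": -0.002, "dy": 0, "dz": 0, "rx": 0, "ry": 0, "rz": 0}, {"dx": -0.003, "dy": 0, "dz": 0, "rx": 0, "ry": 0, "rz": 0}, {"dx": -0.003, "dy": 0, "dz": 0, "rx": 0, "ry": 0, "rz": 0}, {"dx": -0.001, "dy": 0, "dz": 0, "rx": 0, "ry": 0, "rz": 0}]'

```text
time: 10.4
position: [0.5037, 0.3883, 0.1079]
tool_rot: [0.807, 0.507, 0.256, -0.163]
ft_force: [0.5, 4.1, 4.0]
grip_width: 0.04
```

```bash
python3 - <<'E'
from h import *
lc(1)
E
```

```text
10.4 p [0.5037 0.3883 0.1079] x-yaw 64.22 F [0.5 4.1 4. ] w 0.04 q [ 0.28  0.67  1.9   1.31  0.47 -0.45]
lane xyz mm [67.1  0.2 27.4] F lane [5.5 1.4 1. ]
rot err (tool) [-0.15 -0.32 -0.07]
```

Emit:
step_arm --targets '[{"dx": 0, "dy": 0, "dz": 0, "rx": 0, "ry": 0, "rz": 0}, {"dx": 0, "dy": 0, "dz": 0, "rx": 0, "ry": 0, "rz": 0}, {"dx": 0, "dy": 0, "dz": 0, "rx": 0, "ry": 0, "rz": 0}, {"dx": 0, "dy": 0, "dz": -0.02, "rx": 0, "ry": 0, "rz": 0}, {"dx": 0, "dy": 0, "dz": -0.06, "rx": 0, "ry": 0, "rz": 0}]' --gripper 0.62

```text
time: 11.02
position: [0.488, 0.3564, 0.1557]
tool_rot: [0.807, 0.507, 0.254, -0.163]
ft_force: [0.3, -1.1, 1.0]
grip_width: 0.0536
```

```bash
python3 - <<'E'
from h import *
lc(1);D=down
# pull back up and off to the mid pack (shows charger meanwhile)
rows([((.47,.33,.21),D(63,32)),((.46,.31,.24),D(60,24)),((.44,.30,.25),D(54,16)),((.42,.295,.25),D(48,8)),((.40,.29,.24),D(42,0))])
E
```

```text
11.03 p [0.488  0.3564 0.1557] x-yaw 64.15 F [ 0.3 -1.1  1. ] w 0.0536 q [ 0.22  0.56  1.95  1.15  0.52 -0.33]
lane xyz mm [65.4  0.5 86.9] F lane [-0.1 -0.8  1.4]
rot err (tool) [-0.26 -0.17 -0.12]
{"dx":0.0054,"dy":-0.0050,"dz":-0.0626,"rx":-1.0,"ry":-3.2,"rz":1.0}
{"dx":0.0044,"dy":-0.0056,"dz":-0.1000,"rx":-2.4,"ry":-11.2,"rz":3.6}
{"dx":-0.0043,"dy":-0.0193,"dz":-0.1183,"rx":-4.7,"ry":-19.1,"rz":9.3}
{"dx":-0.0151,"dy":-0.0352,"dz":-0.1258,"rx":-6.3,"ry":-26.9,"rz":15.2}
{"dx":-0.0317,"dy":-0.0510,"dz":-0.1252,"rx":-7.1,"ry":-34.7,"rz":21.6}
```

Emit:
step_arm --targets '[{"dx": 0.005, "dy": -0.005, "dz": -0.06, "rx": -1, "ry": -3, "rz": 1}, {"dx": 0.004, "dy": -0.006, "dz": -0.1, "rx": -2.4, "ry": -11, "rz": 3.6}, {"dx": -0.004, "dy": -0.019, "dz": -0.118, "rx": -4.7, "ry": -19, "rz": 9.3}, {"dx": -0.015, "dy": -0.035, "dz": -0.126, "rx": -6.3, "ry": -27, "rz": 15}, {"dx": -0.032, "dy": -0.051, "dz": -0.125, "rx": -7.1, "ry": -34.7, "rz": 21.6}]' --gripper 1

```text
time: 11.65
position: [0.4003, 0.2892, 0.241]
tool_rot: [0.915, 0.4, 0.054, -0.032]
ft_force: [-0.3, -0.1, -0.5]
grip_width: 0.0862
```

```bash
python3 - <<'E'
from h import *
from rig import viewer
c=viewer.camera("wrist");np.savez("wrist5.npz",**c);stat()
cv2.imwrite("pics/wrist5.png",c["img"])
P,x,y,n=lane(1)
O=np.array([.3834+.08,.2913+.08,.032])
im=ortho(c,projw,O,[0,-1,0],[-1,0,0],130,160,3.5)
im2=ortho(c,projw,P+.032*n+.15*x-.04*y,y,-x,80,190,3)[:560]
def g(im,s):
  for k in range(0,200,20):
    p=int(k*s);cv2.putText(im,str(k),(p,10),0,.4,(0,255,255));cv2.line(im,(p,0),(p,600),(0,150,0),1);cv2.line(im,(0,p),(800,p),(0,150,0),1)
g(im,3.5);g(im2,3)
o=np.zeros((560,im.shape[1]+im2.shape[1],3),np.uint8);o[:im.shape[0],:im.shape[1]]=im;o[:im2.shape[0],im.shape[1]:]=im2
cv2.imwrite("pics/o5.png",o);print(im.shape)
E
```

```text
11.7 p [0.3979 0.2897 0.2398] x-yaw 47.0 F [-1.4  0.8 -0.9] w 0.0862 q [0.36 0.31 1.84 0.09 0.9  1.06]
(560, 455, 3)
```

View pics/wrist5.png

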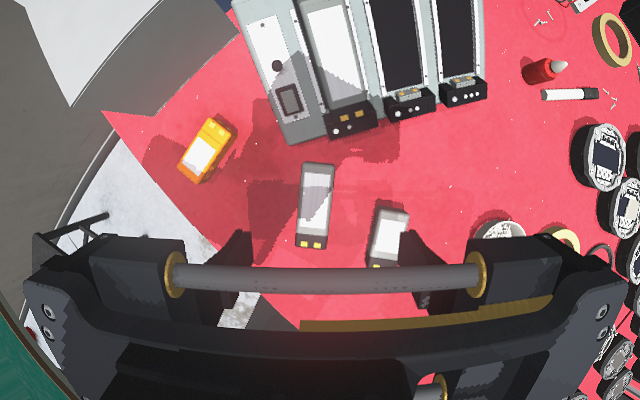

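View pics/o5.png

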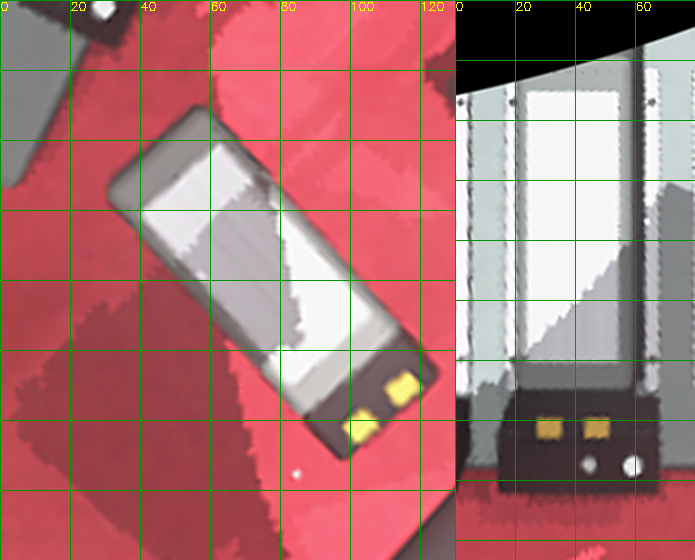

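```bash
python3 - <<'E'
from h import *
c=load("wrist5.npz");cv2.imwrite("pics/z5.png",cv2.resize(c["img"][60:150,300:480],None,fx=4.4,fy=4.4,interpolation=cv2.INTER_CUBIC))
D=down(41);
O=np.array([.4634,.3713])
k=np.array([[108,193],[203,106],[440,373],[345,459]])/3.5/1000
print("mid centre",O-k.mean(0)[::-1]);a=k[:2].mean(0)-k[2:].mean(0);print("yaw",np.degrees(np.arctan2(a[0],a[1])),np.linalg.norm(a))
E
```

```text
mid centre [0.38261429 0.29301429]
yaw -138.3531189988641 0.10189680654305838
```

View pics/z5.png

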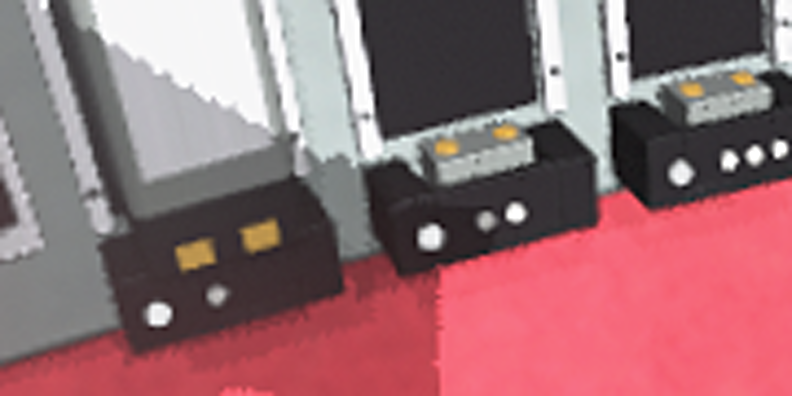

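The longest pack looks home. No shoe shows in lane 1, and the pack's black end meets the block at about (345,115) in the wrist view. Next is the middle pack, at wrist (316,205).

```bash
python3 - <<'E'
from h import *
D=down(41.65);stat();p=(.3826,.2930)
rows([((*p,.19),D),((*p,.14),D),((*p,.09),D),((*p,.05),D),((*p,.028),D)])
E
```

```text
11.7 p [0.3979 0.2897 0.2398] x-yaw 47.0 F [-1.4  0.8 -0.9] w 0.0862 q [0.36 0.31 1.84 0.09 0.9  1.06]
{"dx":-0.0139,"dy":-0.0126,"dz":0.0488,"rx":-1.4,"ry":-6.7,"rz":5.4}
{"dx":-0.0197,"dy":-0.0117,"dz":0.0984,"rx":-1.4,"ry":-6.7,"rz":5.4}
{"dx":-0.0256,"dy":-0.0108,"dz":0.1481,"rx":-1.4,"ry":-6.7,"rz":5.4}
{"dx":-0.0303,"dy":-0.0100,"dz":0.1878,"rx":-1.4,"ry":-6.7,"rz":5.4}
{"dx":-0.0329,"dy":-0.0096,"dz":0.2096,"rx":-1.4,"ry":-6.7,"rz":5.4}
```

Emit:
step_arm --targets '[{"dx": -0.014, "dy": -0.0125, "dz": 0.049, "rx": -1.4, "ry": -6.7, "rz": 5.4}, {"dx": -0.0195, "dy": -0.0115, "dz": 0.098, "rx": -1.4, "ry": -6.7, "rz": 5.4}, {"dx": -0.0255, "dy": -0.011, "dz": 0.148, "rx": -1.4, "ry": -6.7, "rz": 5.4}, {"dx": -0.0295, "dy": -0.0105, "dz": 0.18, "rx": -1.4, "ry": -6.7, "rz": 5.4}, {"dx": -0.03, "dy": -0.01, "dz": 0.182, "rx": -1.4, "ry": -6.7, "rz": 5.4}]'

```text
time: 12.32
position: [0.3809, 0.2916, 0.0535]
tool_rot: [0.934, 0.356, -0.003, 0.0]
ft_force: [-0.4, 0.5, 0.1]
grip_width: 0.0872
```

```bash
python3 - <<'E'
from h import *
D=down(41.65);stat();p=(.3826,.2930)
rows([((*p,.028),D)])
E
```

```text
12.32 p [0.3809 0.2916 0.0535] x-yaw 41.71 F [-0.4  0.5  0.1] w 0.0872 q [0.42 0.67 1.93 0.   0.54 1.26]
{"dx":0.0023,"dy":0.0001,"dz":0.0255,"rx":-0.1,"ry":0.3,"rz":0.1}
```

Emit:
step_arm --targets '[{"dx": 0.002, "dy": 0, "dz": 0.013, "rx": 0, "ry": 0.3, "rz": 0}, {"dx": 0.002, "dy": 0, "dz": 0.025, "rx": 0, "ry": 0.3, "rz": 0}, {"dx": 0.002, "dy": 0, "dz": 0.0255, "rx": 0, "ry": 0.3, "rz": 0}, {"dx": 0.002, "dy": 0, "dz": 0.0255, "rx": 0, "ry": 0.3, "rz": 0}, {"dx": 0.002, "dy": 0, "dz": 0.0255, "rx": 0, "ry": 0.3, "rz": 0}]'

```text
time: 12.95
position: [0.3826, 0.2931, 0.0285]
tool_rot: [0.934, 0.356, 0.0, -0.001]
ft_force: [0.1, 0.4, -0.6]
grip_width: 0.0871
```

Emit:
step_arm --targets '[{"dx": 0, "dy": 0, "dz": 0, "rx": 0, "ry": 0, "rz": 0}, {"dx": 0, "dy": 0, "dz": 0, "rx": 0, "ry": 0, "rz": 0}, {"dx": 0, "dy": 0, "dz": 0, "rx": 0, "ry": 0, "rz": 0}, {"dx": 0, "dy": 0, "dz": 0, "rx": 0, "ry": 0, "rz": 0}, {"dx": 0, "dy": 0, "dz": 0, "rx": 0, "ry": 0, "rz": 0}]' --gripper 0 --force 30

```text
time: 13.58
position: [0.3826, 0.2931, 0.0285]
tool_rot: [0.934, 0.356, 0.0, -0.001]
ft_force: [0.6, 0.1, 0.5]
grip_width: 0.045
```

Emit:
step_arm --targets '[{"dx": 0, "dy": 0, "dz": 0, "rx": 0, "ry": 0, "rz": 0}, {"dx": 0, "dy": 0, "dz": 0, "rx": 0, "ry": 0, "rz": 0}, {"dx": 0, "dy": 0, "dz": 0, "rx": 0, "ry": 0, "rz": 0}, {"dx": 0, "dy": 0, "dz": -0.03, "rx": 0, "ry": 0, "rz": 0}, {"dx": 0, "dy": 0, "dz": -0.08, "rx": 0, "ry": 0, "rz": 0}]'

```text
time: 14.2
position: [0.3814, 0.2923, 0.1078]
tool_rot: [0.934, 0.356, -0.002, -0.001]
ft_force: [1.2, -0.1, -2.0]
grip_width: 0.0399
```

```bash
python3 - <<'E'
from h import *
D=down;stat()
P,x,y,n=lane(2)
T=P+(.0525+.015)*x+.108*n;print("via",T)
rows([((.385,.28,.17),D(43)),((.40,.26,.22),D(46,4)),((.43,.255,.25),D(49,10)),((.47,.26,.265),D(53,17)),((.505,.275,.265),D(57,24))])
E
```

```text
14.2 p [0.3814 0.2923 0.1078] x-yaw 41.71 F [ 1.2 -0.1 -2. ] w 0.0399 q [0.42 0.56 1.91 0.   0.68 1.26]
via [0.54713455 0.31681771 0.17414836]
{"dx":-0.0057,"dy":0.0114,"dz":-0.0622,"rx":-0.2,"ry":0.2,"rz":-1.3}
{"dx":-0.0080,"dy":0.0362,"dz":-0.1122,"rx":-0.0,"ry":4.2,"rz":-4.3}
{"dx":0.0110,"dy":0.0598,"dz":-0.1424,"rx":0.5,"ry":10.2,"rz":-7.3}
{"dx":0.0441,"dy":0.0826,"dz":-0.1576,"rx":1.5,"ry":17.1,"rz":-11.2}
{"dx":0.0802,"dy":0.0947,"dz":-0.1577,"rx":3.0,"ry":24.0,"rz":-15.1}
```

Emit:
step_arm --targets '[{"dx": -0.006, "dy": 0.011, "dz": -0.06, "rx": 0, "ry": 0, "rz": -1.3}, {"dx": -0.008, "dy": 0.036, "dz": -0.11, "rx": 0, "ry": 4, "rz": -4.3}, {"dx": 0.011, "dy": 0.06, "dz": -0.142, "rx": 0.5, "ry": 10, "rz": -7.3}, {"dx": 0.044, "dy": 0.083, "dz": -0.158, "rx": 1.5, "ry": 17, "rz": -11}, {"dx": 0.08, "dy": 0.095, "dz": -0.158, "rx": 3, "ry": 24, "rz": -15}]'

```text
time: 14.82
position: [0.5068, 0.2745, 0.2675]
tool_rot: [0.859, 0.467, 0.186, -0.099]
ft_force: [-0.8, 1.5, -1.4]
grip_width: 0.0402
```

```bash
python3 - <<'E'
from h import *
D=down;stat()
P,x,y,n=lane(2);E=D(64.3,35)
f=lambda a,h:(P+.0008*y+a*x+h*n,E)
rows([((.53,.29,.25),D(60,29)),((.543,.305,.225),D(64.3,35)),((.547,.315,.195),E),f(.0675,.10),f(.0675,.07)])
E
```

```text
14.82 p [0.5068 0.2745 0.2675] x-yaw 57.08 F [-0.8  1.5 -1.4] w 0.0402 q [0.14 0.33 1.8  0.45 0.78 0.43]
{"dx":0.0161,"dy":0.0109,"dz":0.0266,"rx":1.6,"ry":4.7,"rz":-2.6}
{"dx":0.0238,"dy":0.0135,"dz":0.0575,"rx":3.8,"ry":10.7,"rz":-6.3}
{"dx":0.0210,"dy":0.0113,"dz":0.0892,"rx":3.8,"ry":10.7,"rz":-6.3}
{"dx":0.0152,"dy":0.0089,"dz":0.1166,"rx":3.8,"ry":10.7,"rz":-6.3}
{"dx":0.0207,"dy":0.0066,"dz":0.1460,"rx":3.8,"ry":10.7,"rz":-6.3}
```

Emit:
step_arm --targets '[{"dx": 0.016, "dy": 0.011, "dz": 0.027, "rx": 1.6, "ry": 4.7, "rz": -2.6}, {"dx": 0.024, "dy": 0.0135, "dz": 0.057, "rx": 3.8, "ry": 10.7, "rz": -6.3}, {"dx": 0.021, "dy": 0.011, "dz": 0.089, "rx": 3.8, "ry": 10.7, "rz": -6.3}, {"dx": 0.015, "dy": 0.009, "dz": 0.116, "rx": 3.8, "ry": 10.7, "rz": -6.3}, {"dx": 0.02, "dy": 0.007, "dz": 0.138, "rx": 3.8, "ry": 10.7, "rz": -6.3}]'

```text
time: 15.45
position: [0.5528, 0.3328, 0.1477]
tool_rot: [0.808, 0.507, 0.253, -0.16]
ft_force: [0.7, 0.1, -1.0]
grip_width: 0.0397
```

```bash
python3 - <<'E'
from h import *
from rig import viewer
lc(2)
c=viewer.camera("wrist");np.savez("wrist6.npz",**c);P,x,y,n=lane(2)
im=ortho(c,projw,P+.17*x-.11*y,y,-x,220,90,3.5)
for k in range(0,260,20):
    p=int(k*3.5);cv2.putText(im,str(k),(p,10),0,.4,(0,0,255));cv2.line(im,(p,0),(p,560),(0,160,0),1);cv2.line(im,(0,p),(800,p),(0,160,0),1)
cv2.imwrite("pics/ch6.png",im)
E
```

```text
15.45 p [0.5528 0.3328 0.1477] x-yaw 64.22 F [ 0.7  0.1 -1. ] w 0.0397 q [ 0.15  0.61  1.83  1.03  0.59 -0.25]
lane xyz mm [66.1  1.8 76.6] F lane [-0.3 -0.6 -1.1]
rot err (tool) [-0.08  0.14 -0.07]
```

View pics/ch6.png

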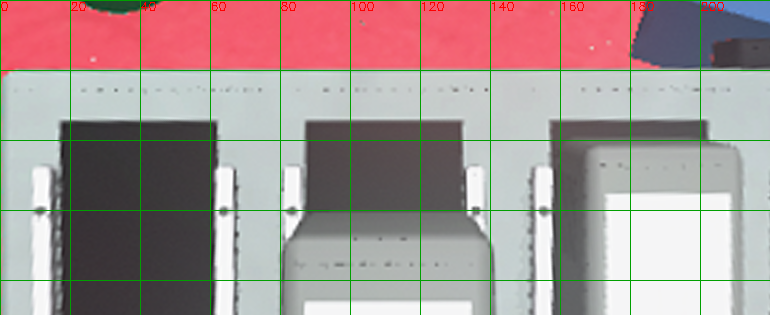

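Emit:
step_arm --targets '[{"dx": 0, "dy": 0.002, "dz": 0.02, "rx": 0, "ry": 0, "rz": 0}, {"dx": 0.001, "dy": 0.002, "dz": 0.034, "rx": 0, "ry": 0, "rz": 0}, {"dx": 0.001, "dy": 0.002, "dz": 0.042, "rx": 0, "ry": 0, "rz": 0}, {"dx": 0.001, "dy": 0.002, "dz": 0.045, "rx": 0, "ry": 0, "rz": 0}, {"dx": 0.001, "dy": 0.002, "dz": 0.0465, "rx": 0, "ry": 0, "rz": 0}]'

```text
time: 16.12
position: [0.5663, 0.3575, 0.1089]
tool_rot: [0.808, 0.508, 0.253, -0.16]
ft_force: [-4.8, -6.5, 8.4]
grip_width: 0.0398
```

```bash
python3 - <<'E'
from h import *
lc(2)
E
```

```text
16.12 p [0.5663 0.3575 0.1089] x-yaw 64.26 F [-4.8 -6.5  8.4] w 0.0398 q [ 0.19  0.7   1.79  1.1   0.54 -0.3 ]
lane xyz mm [66.9  0.4 28.8] F lane [-1.7  1.5 11.4]
rot err (tool) [-0.16  0.18 -0.04]
```

Emit:
step_arm --targets '[{"dx": -0.003, "dy": 0, "dz": 0, "rx": 0, "ry": 0, "rz": 0}, {"dx": -0.006, "dy": 0, "dz": 0, "rx": 0, "ry": 0, "rz": 0}, {"dx": -0.009, "dy": 0, "dz": 0, "rx": 0, "ry": 0, "rz": 0}, {"dx": -0.012, "dy": 0, "dz": 0, "rx": 0, "ry": 0, "rz": 0}, {"dx": -0.013, "dy": 0, "dz": 0, "rx": 0, "ry": 0, "rz": 0}]'

```text
time: 16.75
position: [0.5618, 0.348, 0.1018]
tool_rot: [0.808, 0.508, 0.253, -0.161]
ft_force: [0.0, 0.4, 0.3]
grip_width: 0.0397
```

```bash
python3 - <<'E'
from h import *
lc(2)
E
```

```text
16.75 p [0.5618 0.348  0.1018] x-yaw 64.24 F [0.  0.4 0.3] w 0.0397 q [ 0.18  0.71  1.81  1.14  0.54 -0.36]
lane xyz mm [54.2  0.3 28.9] F lane [0.5 0.1 0. ]
rot err (tool) [-0.16  0.13 -0.05]
```

Emit:
step_arm --targets '[{"dx": -0.002, "dy": 0, "dz": 0, "rx": 0, "ry": 0, "rz": 0}, {"dx": -0.003, "dy": 0, "dz": 0, "rx": 0, "ry": 0, "rz": 0}, {"dx": -0.004, "dy": 0, "dz": 0, "rx": 0, "ry": 0, "rz": 0}, {"dx": -0.005, "dy": 0, "dz": 0, "rx": 0, "ry": 0, "rz": 0}, {"dx": -0.005, "dy": 0, "dz": 0, "rx": 0, "ry": 0, "rz": 0}]'

```text
time: 17.38
position: [0.5616, 0.3474, 0.1018]
tool_rot: [0.806, 0.507, 0.256, -0.163]
ft_force: [1.9, 10.1, 6.1]
grip_width: 0.0398
```

```bash
python3 - <<'E'
from h import *
lc(2)
E
```

```text
17.38 p [0.5616 0.3474 0.1018] x-yaw 64.29 F [ 1.9 10.1  6.1] w 0.0398 q [ 0.17  0.71  1.81  1.16  0.54 -0.39]
lane xyz mm [53.7  0.2 29.3] F lane [11.7  2.7 -0.7]
rot err (tool) [-0.23 -0.32 -0.01]
```

Emit:
step_arm --targets '[{"dx": -0.002, "dy": 0, "dz": 0, "rx": 0, "ry": 0, "rz": 0}, {"dx": -0.002, "dy": 0, "dz": 0, "rx": 0, "ry": 0, "rz": 0}, {"dx": -0.001, "dy": 0, "dz": 0, "rx": 0, "ry": 0, "rz": 0}, {"dx": 0, "dy": 0, "dz": 0, "rx": 0, "ry": 0, "rz": 0}, {"dx": 0, "dy": 0, "dz": 0, "rx": 0, "ry": 0, "rz": 0}]'

```text
time: 18.0
position: [0.5616, 0.3475, 0.1018]
tool_rot: [0.806, 0.507, 0.256, -0.163]
ft_force: [0.5, 4.7, 1.6]
grip_width: 0.0396
```

Emit:
step_arm --targets '[{"dx": 0, "dy": 0, "dz": 0, "rx": 0, "ry": 0, "rz": 0}, {"dx": 0, "dy": 0, "dz": 0, "rx": 0, "ry": 0, "rz": 0}, {"dx": 0, "dy": 0, "dz": 0, "rx": 0, "ry": 0, "rz": 0}, {"dx": 0, "dy": 0, "dz": -0.02, "rx": 0, "ry": 0, "rz": 0}, {"dx": 0, "dy": 0, "dz": -0.06, "rx": 0, "ry": 0, "rz": 0}]' --gripper 0.62

```text
time: 18.62
position: [0.546, 0.3158, 0.1498]
tool_rot: [0.807, 0.508, 0.254, -0.164]
ft_force: [0.2, 0.4, 0.2]
grip_width: 0.0541
```

```bash
python3 - <<'E'
from h import *
lc(2);D=down
rows([((.528,.28,.20),D(63,32)),((.50,.255,.23),D(58,24)),((.47,.235,.25),D(52,16)),((.445,.215,.25),D(45,8)),((.425,.20,.24),D(38,0))])
E
```

```text
18.62 p [0.546  0.3158 0.1498] x-yaw 64.24 F [0.2 0.4 0.2] w 0.0541 q [ 0.11  0.6   1.86  1.05  0.6  -0.31]
lane xyz mm [52.4  0.6 88.9] F lane [ 0.5  0.  -0.1]
rot err (tool) [-0.36 -0.21 -0.05]
{"dx":-0.0038,"dy":-0.0011,"dz":-0.0641,"rx":-1.1,"ry":-3.2,"rz":1.0}
{"dx":-0.0148,"dy":-0.0158,"dz":-0.1085,"rx":-3.5,"ry":-11.2,"rz":5.5}
{"dx":-0.0286,"dy":-0.0343,"dz":-0.1426,"rx":-5.7,"ry":-19.1,"rz":11.2}
{"dx":-0.0522,"dy":-0.0482,"dz":-0.1592,"rx":-7.5,"ry":-26.9,"rz":18.1}
{"dx":-0.0761,"dy":-0.0598,"dz":-0.1637,"rx":-8.4,"ry":-34.5,"rz":25.5}
```

Emit:
step_arm --targets '[{"dx": -0.004, "dy": -0.001, "dz": -0.06, "rx": -1, "ry": -3, "rz": 1}, {"dx": -0.015, "dy": -0.016, "dz": -0.108, "rx": -3.5, "ry": -11, "rz": 5.5}, {"dx": -0.029, "dy": -0.034, "dz": -0.143, "rx": -5.7, "ry": -19, "rz": 11.2}, {"dx": -0.052, "dy": -0.048, "dz": -0.159, "rx": -7.5, "ry": -27, "rz": 18}, {"dx": -0.076, "dy": -0.06, "dz": -0.164, "rx": -8.4, "ry": -34.5, "rz": 25.5}]' --gripper 1

```text
time: 19.25
position: [0.4236, 0.1989, 0.2419]
tool_rot: [0.933, 0.356, 0.036, -0.017]
ft_force: [0.5, 0.2, -0.9]
grip_width: 0.0863
```

```bash
python3 - <<'E'
from h import *
from rig import viewer
c=viewer.camera("wrist");np.savez("wrist7.npz",**c);stat()
O=np.array([.421+.08,.199+.08,.032])
im=ortho(c,projw,O,[0,-1,0],[-1,0,0],140,160,3.5)
for k in range(0,200,20):
    p=int(k*3.5);cv2.putText(im,str(k),(p,10),0,.4,(0,255,255));cv2.line(im,(p,0),(p,600),(0,150,0),1);cv2.line(im,(0,p),(800,p),(0,150,0),1)
cv2.imwrite("pics/o7.png",im);cv2.imwrite("pics/wrist7.png",c["img"])
cv2.imwrite("pics/z7.png",cv2.resize(c["img"][20:150,180:400],None,fx=3.6,fy=3.6,interpolation=cv2.INTER_CUBIC))
E
```

```text
19.3 p [0.422  0.1987 0.2404] x-yaw 41.62 F [ 0.2  0.3 -0.5] w 0.0862 q [0.17 0.29 1.86 0.06 0.93 0.98]
```

View pics/o7.png

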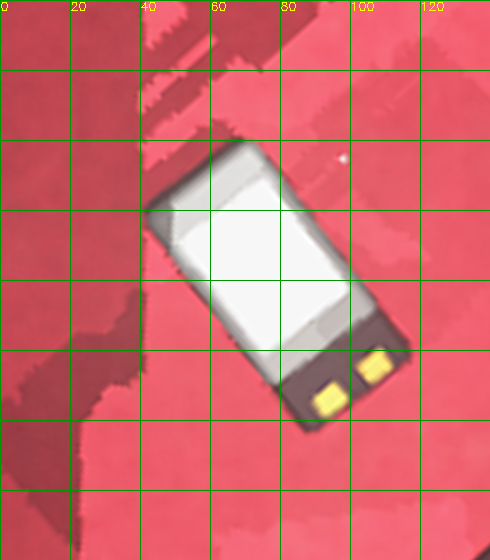

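View pics/z7.png

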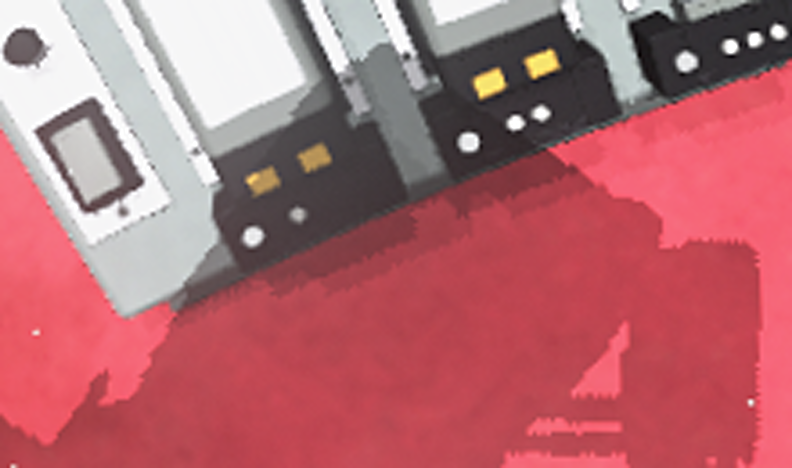

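View pics/wrist7.png

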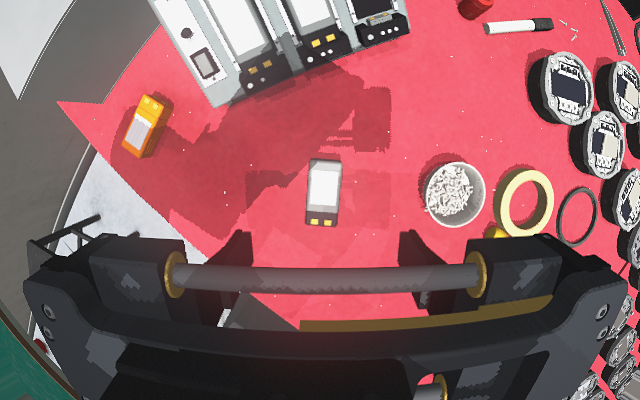

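```bash
python3 - <<'E'
from h import *
from scipy.optimize import least_squares
d=[((-1.5195,.5285,1.4339),(.1423,-.6079,.2406)),((-1.2,.35,1.14),(.3211,-.5189,.4619)),((-.75,.37,.88),(.5311,-.3439,.5505)),((-.26,.36,.98),(.6207,-.0529,.5189)),((.08,.25,1.30),(.5292,.151,.4495)),((.03,.61,1.42),(.633,.1286,.1932)),((.03,.84,1.5),(.6347,.1322,.0272)),((.42,.67,1.93),(.3809,.2916,.0535)),((.42,.56,1.91),(.3814,.2923,.1078))]
def m(a,q):
    L1,L2,c,h,off=a;r=L1*np.sin(q[1])+L2*np.sin(q[1]+q[2])+c;z=h+L1*np.cos(q[1])+L2*np.cos(q[1]+q[2])
    return np.array([r*np.cos(q[0])-off*np.sin(q[0]),r*np.sin(q[0])+off*np.cos(q[0]),z])
s=least_squares(lambda a:np.concatenate([m(a,q)-p for q,p in d]),[.4,.4,0,.0,.1]);print(s.x,np.abs(s.fun).max())
L1,L2,c,h,off=s.x
# at the short-pack grasp
g=least_squares(lambda q:m(s.x,q)-np.array([.4206,.1996,.028]),[.2,.7,1.9]).x
q=g;print(g,"elbow r",L1*np.sin(q[1]),"elbow z rel wrist",-L2*np.cos(q[1]+q[2]),"wrist r",L1*np.sin(q[1])+L2*np.sin(q[1]+q[2])+c)
E
```

```text
[0.33861672 0.40747651 0.07285724 0.11118532 0.11047029] 0.03582533444813529
[0.20351869 0.60371586 2.06062512] elbow r 0.1922345400623316 elbow z rel wrist 0.36194536524398974 wrist r 0.4522619106534209
```

```bash
python3 - <<'E'
from rig import viewer;import cv2
for n in("scene","top"):
    c=viewer.camera(n);cv2.imwrite(f"pics/{n}8.png",cv2.resize(c["img"],(800,500)))
E
```

```text
(no output)
```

View pics/scene8.png

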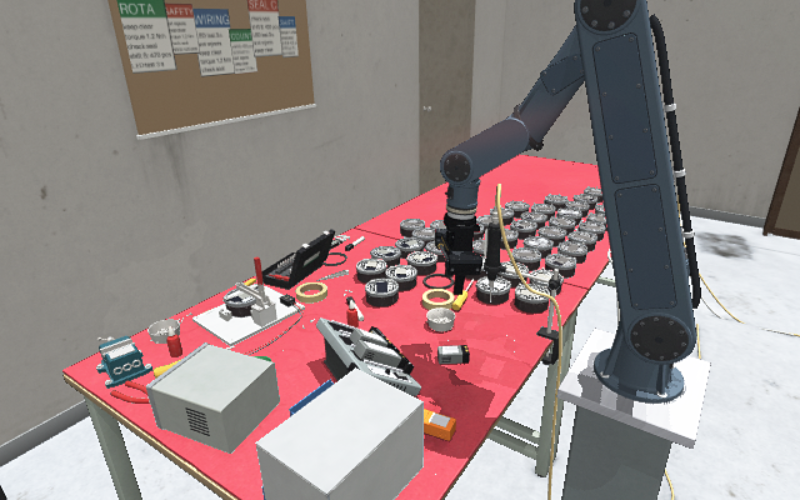

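View pics/top8.png

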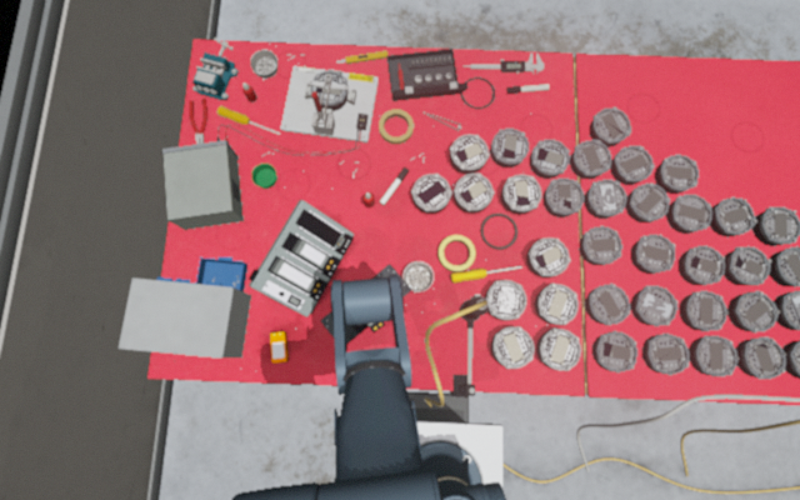

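```bash
python3 - <<'E'
from h import *
D=down(37.25);stat();p=(.4206,.1996)
rows([((*p,.20),D),((*p,.15),D),((*p,.10),D),((*p,.06),D),((*p,.055),D)])
E
```

```text
19.4 p [0.4246 0.2007 0.2403] x-yaw 42.23 F [ 0.2  0.2 -0.3] w 0.0865 q [0.17 0.29 1.86 0.07 0.92 0.96]
{"dx":-0.0070,"dy":-0.0015,"dz":0.0398,"rx":-0.8,"ry":-4.7,"rz":5.0}
{"dx":-0.0111,"dy":-0.0011,"dz":0.0897,"rx":-0.8,"ry":-4.7,"rz":5.0}
{"dx":-0.0152,"dy":-0.0006,"dz":0.1395,"rx":-0.8,"ry":-4.7,"rz":5.0}
{"dx":-0.0185,"dy":-0.0002,"dz":0.1794,"rx":-0.8,"ry":-4.7,"rz":5.0}
{"dx":-0.0190,"dy":-0.0001,"dz":0.1843,"rx":-0.8,"ry":-4.7,"rz":5.0}
```

Emit:
step_arm --targets '[{"dx": -0.007, "dy": -0.001, "dz": 0.04, "rx": -0.8, "ry": -4.7, "rz": 5}, {"dx": -0.011, "dy": -0.001, "dz": 0.09, "rx": -0.8, "ry": -4.7, "rz": 5}, {"dx": -0.015, "dy": 0, "dz": 0.14, "rx": -0.8, "ry": -4.7, "rz": 5}, {"dx": -0.0185, "dy": 0, "dz": 0.179, "rx": -0.8, "ry": -4.7, "rz": 5}, {"dx": -0.019, "dy": 0, "dz": 0.184, "rx": -0.8, "ry": -4.7, "rz": 5}]'

```text
time: 20.02
position: [0.4195, 0.199, 0.0529]
tool_rot: [0.948, 0.32, -0.002, -0.001]
ft_force: [-0.0, -0.6, 1.1]
grip_width: 0.0866
```

```bash
python3 - <<'E'
from h import *
D=down(37.25);stat();p=(.4206,.1996)
rows([((*p,.028),D)])
E
```

```text
20.02 p [0.4195 0.199  0.0529] x-yaw 37.29 F [-0.  -0.6  1.1] w 0.0866 q [0.2  0.66 1.97 0.   0.51 1.12]
{"dx":0.0013,"dy":0.0003,"dz":0.0249,"rx":-0.1,"ry":0.2,"rz":0.0}
```

Emit:
step_arm --targets '[{"dx": 0.001, "dy": 0, "dz": 0.013, "rx": 0, "ry": 0.2, "rz": 0}, {"dx": 0.001, "dy": 0, "dz": 0.0245, "rx": 0, "ry": 0.2, "rz": 0}, {"dx": 0.001, "dy": 0, "dz": 0.025, "rx": 0, "ry": 0.2, "rz": 0}, {"dx": 0.001, "dy": 0, "dz": 0.025, "rx": 0, "ry": 0.2, "rz": 0}, {"dx": 0.001, "dy": 0, "dz": 0.025, "rx": 0, "ry": 0.2, "rz": 0}]'

```text
time: 20.65
position: [0.4206, 0.1997, 0.0285]
tool_rot: [0.948, 0.32, 0.0, -0.001]
ft_force: [0.2, 0.2, 0.7]
grip_width: 0.0872
```

Emit:
step_arm --targets '[{"dx": 0, "dy": 0, "dz": 0, "rx": 0, "ry": 0, "rz": 0}, {"dx": 0, "dy": 0, "dz": 0, "rx": 0, "ry": 0, "rz": 0}, {"dx": 0, "dy": 0, "dz": 0, "rx": 0, "ry": 0, "rz": 0}, {"dx": 0, "dy": 0, "dz": 0, "rx": 0, "ry": 0, "rz": 0}, {"dx": 0, "dy": 0, "dz": 0, "rx": 0, "ry": 0, "rz": 0}]' --gripper 0 --force 30

```text
time: 21.28
position: [0.4206, 0.1997, 0.0284]
tool_rot: [0.948, 0.32, 0.0, -0.001]
ft_force: [0.4, -0.1, -0.3]
grip_width: 0.045
```

Emit:
step_arm --targets '[{"dx": 0, "dy": 0, "dz": 0, "rx": 0, "ry": 0, "rz": 0}, {"dx": 0, "dy": 0, "dz": 0, "rx": 0, "ry": 0, "rz": 0}, {"dx": 0, "dy": 0, "dz": 0, "rx": 0, "ry": 0, "rz": 0}, {"dx": 0, "dy": 0, "dz": -0.03, "rx": 0, "ry": 0, "rz": 0}, {"dx": 0, "dy": 0, "dz": -0.08, "rx": 0, "ry": 0, "rz": 0}]'

```text
time: 21.9
position: [0.4194, 0.1992, 0.1078]
tool_rot: [0.948, 0.32, -0.002, -0.001]
ft_force: [1.1, 0.8, -1.5]
grip_width: 0.0398
```

```bash
python3 - <<'E'
from h import *
D=down;stat()
P,x,y,n=lane(3)
T=P+(.040+.015)*x+.108*n;print("via",T)
rows([((.435,.195,.165),D(40)),((.465,.19,.215),D(43,4)),((.51,.195,.245),D(47,10)),((.55,.21,.255),D(52,17)),((.58,.225,.25),D(57,24))])
E
```

```text
21.9 p [0.4194 0.1992 0.1078] x-yaw 37.28 F [ 1.1  0.8 -1.5] w 0.0398 q [0.2  0.55 1.95 0.   0.65 1.12]
via [0.60592762 0.27756576 0.16697866]
{"dx":0.0097,"dy":0.0126,"dz":-0.0573,"rx":-0.2,"ry":0.2,"rz":-2.7}
{"dx":0.0303,"dy":0.0345,"dz":-0.1074,"rx":-0.0,"ry":4.2,"rz":-5.7}
{"dx":0.0691,"dy":0.0577,"dz":-0.1377,"rx":0.6,"ry":10.2,"rz":-9.7}
{"dx":0.1099,"dy":0.0699,"dz":-0.1479,"rx":1.9,"ry":17.1,"rz":-14.6}
{"dx":0.1429,"dy":0.0762,"dz":-0.1430,"rx":3.9,"ry":23.9,"rz":-19.5}
```

Emit:
step_arm --targets '[{"dx": 0.01, "dy": 0.0125, "dz": -0.057, "rx": 0, "ry": 0, "rz": -2.7}, {"dx": 0.03, "dy": 0.0345, "dz": -0.107, "rx": 0, "ry": 4, "rz": -5.7}, {"dx": 0.069, "dy": 0.0575, "dz": -0.138, "rx": 0.6, "ry": 10, "rz": -9.7}, {"dx": 0.11, "dy": 0.07, "dz": -0.148, "rx": 1.9, "ry": 17, "rz": -14.6}, {"dx": 0.143, "dy": 0.076, "dz": -0.143, "rx": 3.9, "ry": 24, "rz": -19.5}]'

```text
time: 22.52
position: [0.5821, 0.2255, 0.2521]
tool_rot: [0.858, 0.468, 0.187, -0.099]
ft_force: [-1.1, 0.7, -1.7]
grip_width: 0.0399
```

```bash
python3 - <<'E'
from h import *
D=down;stat()
P,x,y,n=lane(3);E=D(64.3,35)
f=lambda a,h:(P+a*x+h*n,E)
rows([((.595,.245,.235),D(61,29)),((.602,.262,.21),D(64.3,34)),((.606,.275,.18),E),f(.055,.10),f(.055,.077)])
E
```

```text
22.52 p [0.5821 0.2255 0.2521] x-yaw 57.3 F [-1.1  0.7 -1.7] w 0.0399 q [0.03 0.42 1.68 0.47 0.84 0.32]
{"dx":0.0142,"dy":0.0002,"dz":0.0252,"rx":2.0,"ry":4.6,"rz":-3.3}
{"dx":0.0203,"dy":-0.0032,"dz":0.0554,"rx":3.7,"ry":9.6,"rz":-6.1}
{"dx":0.0198,"dy":-0.0071,"dz":0.0882,"rx":3.8,"ry":10.6,"rz":-6.1}
{"dx":0.0178,"dy":-0.0092,"dz":0.1087,"rx":3.8,"ry":10.6,"rz":-6.1}
{"dx":0.0219,"dy":-0.0109,"dz":0.1313,"rx":3.8,"ry":10.6,"rz":-6.1}
```

Emit:
step_arm --targets '[{"dx": 0.014, "dy": 0, "dz": 0.025, "rx": 2, "ry": 4.6, "rz": -3.3}, {"dx": 0.02, "dy": -0.003, "dz": 0.055, "rx": 3.7, "ry": 9.6, "rz": -6.1}, {"dx": 0.02, "dy": -0.007, "dz": 0.088, "rx": 3.8, "ry": 10.6, "rz": -6.1}, {"dx": 0.018, "dy": -0.009, "dz": 0.109, "rx": 3.8, "ry": 10.6, "rz": -6.1}, {"dx": 0.022, "dy": -0.011, "dz": 0.131, "rx": 3.8, "ry": 10.6, "rz": -6.1}]'

```text
time: 23.15
position: [0.6131, 0.2936, 0.1406]
tool_rot: [0.807, 0.508, 0.254, -0.16]
ft_force: [0.6, 0.6, -1.3]
grip_width: 0.0397
```

```bash
python3 - <<'E'
from h import *
from rig import viewer
lc(3)
c=viewer.camera("wrist");np.savez("wrist9.npz",**c);P,x,y,n=lane(3)
im=ortho(c,projw,P+.17*x-.06*y,y,-x,220,90,3.5)
for k in range(0,260,20):
    p=int(k*3.5);cv2.putText(im,str(k),(p,10),0,.4,(0,0,255));cv2.line(im,(p,0),(p,560),(0,160,0),1);cv2.line(im,(0,p),(800,p),(0,160,0),1)
cv2.imwrite("pics/ch9.png",im)
E
```

```text
23.15 p [0.6131 0.2936 0.1406] x-yaw 64.3 F [ 0.6  0.6 -1.3] w 0.0397 q [ 0.06  0.66  1.72  0.94  0.67 -0.22]
lane xyz mm [54.3  0.5 76.3] F lane [-0.1 -0.3 -1.5]
rot err (tool) [-0.08  0.04 -0.  ]
```

View pics/ch9.png

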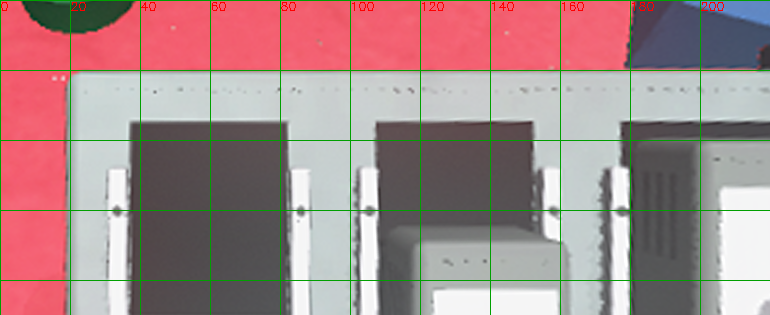

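Emit:
step_arm --targets '[{"dx": 0, "dy": 0.0005, "dz": 0.02, "rx": 0, "ry": 0, "rz": 0}, {"dx": 0.001, "dy": 0.0005, "dz": 0.034, "rx": 0, "ry": 0, "rz": 0}, {"dx": 0.001, "dy": 0.0005, "dz": 0.042, "rx": 0, "ry": 0, "rz": 0}, {"dx": 0.001, "dy": 0.0005, "dz": 0.045, "rx": 0, "ry": 0, "rz": 0}, {"dx": 0.001, "dy": 0.0005, "dz": 0.0465, "rx": 0, "ry": 0, "rz": 0}]'

```text
time: 23.82
position: [0.6244, 0.3187, 0.1021]
tool_rot: [0.807, 0.508, 0.253, -0.161]
ft_force: [-7.1, -8.4, 11.1]
grip_width: 0.0396
```

```bash
python3 - <<'E'
from h import *
lc(3)
E
```

```text
23.82 p [0.6244 0.3187 0.1021] x-yaw 64.32 F [-7.1 -8.4 11.1] w 0.0396 q [ 0.11  0.74  1.68  1.    0.62 -0.26]
lane xyz mm [54.8  1.2 29. ] F lane [-2.4  2.7 15.2]
rot err (tool) [-0.22  0.1   0.02]
```

Emit:
step_arm --targets '[{"dx": -0.003, "dy": 0.0005, "dz": 0, "rx": 0, "ry": 0, "rz": 0}, {"dx": -0.006, "dy": 0.001, "dz": 0, "rx": 0, "ry": 0, "rz": 0}, {"dx": -0.009, "dy": 0.001, "dz": 0, "rx": 0, "ry": 0, "rz": 0}, {"dx": -0.012, "dy": 0.001, "dz": 0, "rx": 0, "ry": 0, "rz": 0}, {"dx": -0.014, "dy": 0.001, "dz": 0, "rx": 0, "ry": 0, "rz": 0}]'

```text
time: 24.45
position: [0.6211, 0.309, 0.0952]
tool_rot: [0.807, 0.508, 0.254, -0.162]
ft_force: [2.7, 6.5, 3.0]
grip_width: 0.0397
```

```bash
python3 - <<'E'
from h import *
lc(3)
E
```

```text
24.45 p [0.6211 0.309  0.0952] x-yaw 64.28 F [2.7 6.5 3. ] w 0.0397 q [ 0.09  0.75  1.7   1.03  0.62 -0.31]
lane xyz mm [42.4 -0.1 29.2] F lane [ 7.5  0.4 -1.6]
rot err (tool) [-0.23 -0.09 -0.02]
```

Emit:
step_arm --targets '[{"dx": -0.001, "dy": 0, "dz": 0, "rx": 0, "ry": 0, "rz": 0}, {"dx": -0.002, "dy": 0, "dz": 0, "rx": 0, "ry": 0, "rz": 0}, {"dx": -0.003, "dy": 0, "dz": 0, "rx": 0, "ry": 0, "rz": 0}, {"dx": -0.004, "dy": 0, "dz": 0, "rx": 0, "ry": 0, "rz": 0}, {"dx": -0.004, "dy": 0, "dz": 0, "rx": 0, "ry": 0, "rz": 0}]'

```text
time: 25.08
position: [0.6211, 0.3087, 0.0954]
tool_rot: [0.806, 0.507, 0.257, -0.164]
ft_force: [2.3, 9.8, 4.7]
grip_width: 0.0398
```

```bash
python3 - <<'E'
from h import *
lc(3)
E
```

```text
25.07 p [0.6211 0.3087 0.0954] x-yaw 64.3 F [2.3 9.8 4.7] w 0.0398 q [ 0.09  0.75  1.7   1.04  0.62 -0.33]
lane xyz mm [42.3 -0.2 29.5] F lane [10.7  2.2 -1.8]
rot err (tool) [-0.26 -0.46  0.  ]
```

Emit:
step_arm --targets '[{"dx": -0.002, "dy": 0, "dz": 0, "rx": 0, "ry": 0, "rz": 0}, {"dx": -0.002, "dy": 0, "dz": 0, "rx": 0, "ry": 0, "rz": 0}, {"dx": -0.001, "dy": 0, "dz": 0, "rx": 0, "ry": 0, "rz": 0}, {"dx": 0, "dy": 0, "dz": 0, "rx": 0, "ry": 0, "rz": 0}, {"dx": 0, "dy": 0, "dz": 0, "rx": 0, "ry": 0, "rz": 0}]'

```text
time: 25.7
position: [0.6211, 0.3088, 0.0954]
tool_rot: [0.806, 0.507, 0.257, -0.164]
ft_force: [0.9, 3.3, 0.8]
grip_width: 0.0397
```

Emit:
step_arm --targets '[{"dx": 0, "dy": 0, "dz": 0, "rx": 0, "ry": 0, "rz": 0}, {"dx": 0, "dy": 0, "dz": 0, "rx": 0, "ry": 0, "rz": 0}, {"dx": 0, "dy": 0, "dz": 0, "rx": 0, "ry": 0, "rz": 0}, {"dx": 0, "dy": 0, "dz": -0.02, "rx": 0, "ry": 0, "rz": 0}, {"dx": 0, "dy": 0, "dz": -0.06, "rx": 0, "ry": 0, "rz": 0}]' --gripper 0.62

```text
time: 26.32
position: [0.6052, 0.2768, 0.1442]
tool_rot: [0.806, 0.508, 0.256, -0.164]
ft_force: [1.1, -1.0, 0.3]
grip_width: 0.0537
```

```bash
python3 - <<'E'
from h import *
lc(3);D=down
rows([((.59,.245,.20),D(63,32)),((.575,.22,.25),D(58,24)),((.56,.20,.29),D(54,16)),((.545,.19,.32),D(54,10)),((.53,.19,.34),D(54,6))])
E
```

```text
26.32 p [0.6052 0.2768 0.1442] x-yaw 64.27 F [ 1.1 -1.   0.3] w 0.0537 q [ 0.03  0.65  1.74  0.96  0.68 -0.27]
lane xyz mm [41.1  0.3 89.9] F lane [-0.2 -1.4  0.5]
rot err (tool) [-0.37 -0.39 -0.02]
{"dx":0.0036,"dy":-0.0004,"dz":-0.0659,"rx":-1.1,"ry":-3.4,"rz":1.1}
{"dx":0.0088,"dy":-0.0034,"dz":-0.1234,"rx":-3.5,"ry":-11.4,"rz":5.5}
{"dx":0.0120,"dy":-0.0086,"dz":-0.1702,"rx":-4.9,"ry":-19.3,"rz":9.4}
{"dx":0.0167,"dy":-0.0180,"dz":-0.2036,"rx":-4.4,"ry":-25.3,"rz":9.6}
{"dx":0.0230,"dy":-0.0316,"dz":-0.2236,"rx":-4.1,"ry":-29.3,"rz":9.8}
```

Emit:
step_arm --targets '[{"dx": 0.003, "dy": 0, "dz": -0.06, "rx": -1, "ry": -3, "rz": 1}, {"dx": 0.009, "dy": -0.003, "dz": -0.12, "rx": -3.5, "ry": -11, "rz": 5.5}, {"dx": 0.012, "dy": -0.009, "dz": -0.17, "rx": -4.9, "ry": -19, "rz": 9.4}, {"dx": 0.017, "dy": -0.018, "dz": -0.204, "rx": -4.4, "ry": -25, "rz": 9.6}, {"dx": 0.023, "dy": -0.032, "dz": -0.224, "rx": -4.1, "ry": -29, "rz": 9.8}]'

```text
time: 26.95
position: [0.5301, 0.1887, 0.3454]
tool_rot: [0.89, 0.452, 0.051, -0.022]
ft_force: [0.3, 0.7, -0.9]
grip_width: 0.0537
```

```bash
python3 - <<'E'
from h import *
from rig import viewer
stat();c=viewer.camera("wrist");np.savez("wrist10.npz",**c);P,x,y,n=lane(2)
im=ortho(c,projw,P+.032*n+.13*x-.12*y,y,-x,240,170,3.3)
for k in range(0,260,20):
    p=int(k*3.3);cv2.putText(im,str(k),(p,10),0,.4,(0,0,255));cv2.line(im,(0,p),(800,p),(0,160,0),1)
cv2.imwrite("pics/ch10.png",im);cv2.imwrite("pics/wrist10.png",c["img"])
E
```

```text
26.95 p [0.5301 0.1887 0.3454] x-yaw 53.91 F [ 0.3  0.7 -0.9] w 0.0537 q [0.1  0.3  1.52 0.08 1.24 0.71]
```

View pics/ch10.png

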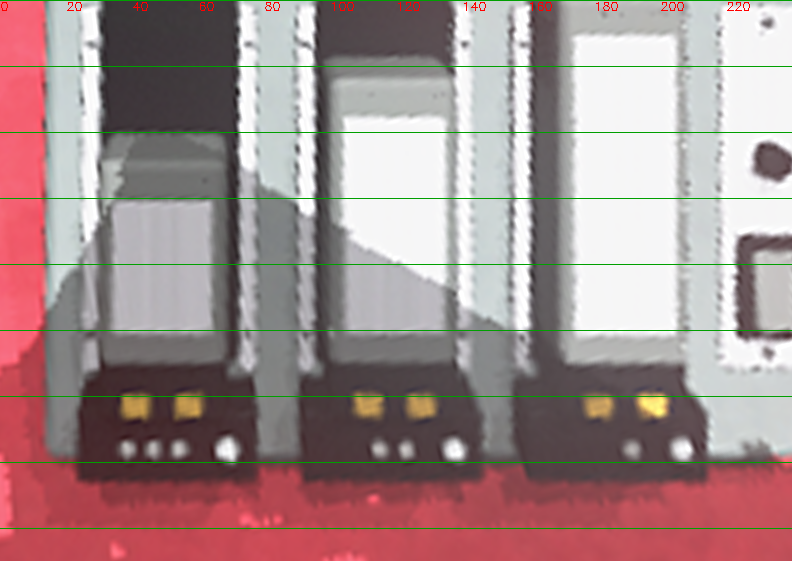

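View pics/wrist10.png

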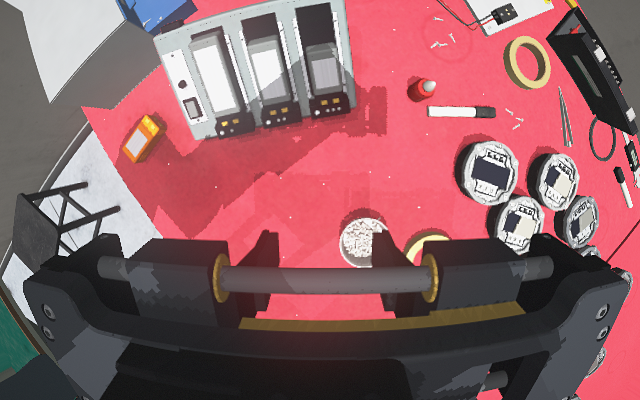

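All three packs sit alike: contact pads at row 405 in the rectified view, each the same distance from its block's front edge (row 480). No shoe is visible. The bystanders in view are where they were and the gripper is clear of everything, so I'll hand in.

Emit:
step_arm --targets '[{"dx": 0, "dy": 0, "dz": 0, "rx": 0, "ry": 0, "rz": 0}, {"dx": 0, "dy": 0, "dz": 0, "rx": 0, "ry": 0, "rz": 0}, {"dx": 0, "dy": 0, "dz": 0, "rx": 0, "ry": 0, "rz": 0}, {"dx": 0, "dy": 0, "dz": 0, "rx": 0, "ry": 0, "rz": 0}, {"dx": 0, "dy": 0, "dz": 0, "rx": 0, "ry": 0, "rz": 0}]'

```text
time: 27.62
position: [0.5295, 0.19, 0.3463]
tool_rot: [0.89, 0.453, 0.051, -0.022]
ft_force: [0.7, 0.2, 0.1]
grip_width: 0.0541
```

```bash
python3 - <<'E'
from h import *
from rig import robot
stat();print(robot.hand_in())
E
```

```text
27.62 p [0.5295 0.19   0.3463] x-yaw 54.0 F [0.7 0.2 0.1] w 0.0541 q [0.11 0.3  1.52 0.08 1.25 0.71]
the job is handed in; nothing more can be done
None
```

I loaded the longest pack into lane 1, the middle one into lane 2 and the shortest into lane 3, in that order, and handed the job in at 27.6 s. Each was laid flat with its contact end down the slope, pushed against the block until it stopped dead at about 11 N, and let go before I fetched the next.

**Last checks:** the final wrist picture shows all three packs flat in their lanes, with their contact ends level and equally far from the blocks, and no contact shoe visible. The gripper was well clear. The cup, bottle, pen and the part of the tape in that picture looked unmoved; I did not measure them.

**Disagreement:** the packs stopped 1 to 2 mm further up the slope than my camera estimate of home. The blocks showed a similar offset of about 3 mm in the picture I checked, so I put it down to measuring error rather than a gap. I could not read how far the shoes are pressed in, so that rests on the dead stops and the pictures.

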